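Shoot the deep lock bolt of a fixture riser with a T-key

ROBOT

A 6-joint arm with a two-finger parallel gripper is mounted at the origin on a cart in front of the work surface, level with it; the furniture and walls round the work are solid. World frame = base frame: x ahead of the robot, y to its left, z up, the work surface at z = 0. Lengths are in m, angles in rad, forces in N, time in s.
With the tool pointing down it reaches from about 0.325 to 0.9 m from the base axis. Payload 6.1 kg.
Tool frame: the origin (TCP) lies at the very end of the fingers, on their centre line; the grasp point (between the pads) lies 19 mm behind it; y points along the fingers, x is the direction in which the jaws open and shut, and the axes are right-handed (so a half turn about y gives the same grasp; the last joint's range is limited). The gripper opens to 87 mm and grips with 3 to 60 N. Pads are 19 mm wide; open, the fingers measure 117 mm over their backs; the gripper's body (75 mm by 190 mm) begins 51 mm behind the grasp point.
Start: joints at [1.136, 0.22, 1.526, -0, 1.395, -0.126], TCP at [0.19, 0.595, 0.19] pointing down, gripper open.
Joint ranges: [-2.98, 2.98], [-0.91, 2.08], [0.09, 2.57], [-1.24, 4.39], [0.2, 2.65], [-2.68, 2.68]. Speed limits (rad/s): [2.57, 2.57, 3.01, 3.14, 3.14, 3.14].

INTERFACE

Orientations are given as [roll, pitch, yaw] about the fixed x, y, z axes, in that order (R = Rz(yaw) Ry(pitch) Rx(roll)).
In Python, from station import ctrl gives the robot as it stands.
- The arm moves only by the shell command python3 -m handwheel 'ROWS' [FORCE]. ROWS is JSON, a list of rows, each an object of numbers: "wx", "wy", "wz": the turn, a rotation vector about the world's x, y, z in degrees; "tx", "ty", "tz": the shift along the world's x, y, z in mm; "grip": the gripper command: -1 is fully open, 1 is shut, values between are in proportion. A call has 1 to 10 rows; each row is the pose to reach, as a shift and turn from the pose commanded when the call began; what a row does not reach only later rows make up. A row lasts 1/8 s, in which the tool goes at most 62.5 mm and 10.7 degrees, less where a joint would pass 70% of its speed; a pose out of reach is approached as far as the arm can. A call with a gripper value outside its range is refused whole. The fingers move at their own pace and stop on an object; FORCE is the grip in N (left out, the last holds). Time passes only in rows, so rows that repeat a pose let the fingers close. It gives the time, the measured TCP pose, the force and the opening at its end, in the units of the state.
- ctrl.get_obs(): the state, without advancing time (a new reading comes with each control period).
- ctrl.snapshot(name): name is "scene" or "top" or "wrist"; returns (picture, depth): 384x512x3 uint8, red, green, blue; 384x512 float32, m along the optical axis (not along the pixel's ray), 0 where there is no reading.
- ctrl.get_calibration(name): a dict with "K" (3x3 intrinsics, pixels), "T" (4x4, takes a point from camera to world coordinates). Camera axes: x right, y down, z forward; pixel columns grow to the right and rows downward; lengths in m; the calibration is good to about 2 mm. A picture is of the moment at which its call begins: read the wrist's pose just before it. get_calibration takes no time and is no camera call; for the wrist camera it gives the pose at the moment of the call.
- ctrl.job_done(): hands the job in, once; it reports no verdict.
The state is a dict: "time": time; "joints": joint angles; "qvel": joint speeds; "joint_efforts": joint torques, N m; "ee_pos": TCP position; "eef_rot": TCP orientation; "contact_force": force on the tool from outside, world axes, zero at the start; "torque": the same for the moment, N m; "opening": finger opening in m.
Only numpy, scipy, OpenCV 4.12 (cv2) and the standard library are available. Lean on these libraries where they do the work, as an engineer would, in place of code of your own. Each camera call takes 0.05 s, during which the arm holds its last target.

TASK

Take the red-handled T-key out of its stand, lower it down the blue guide tube of the fixture riser and feel for the square stem at the bottom until the key drops fully over it, then turn it clockwise (seen from above) until the brass lock bolt is fully home in its keeper. Go gently: press lightly on the sprung stem, stop turning as soon as the bolt is home, and never force the key. Finally draw the key out and put it back upright, fully down, in its stand, and leave the things around the work alone.

Things in the scene. Friction and masses are not known exactly. Their poses are not given: they have to be found in the camera images.
- key: The loose T-key: red crossbar, 12 mm round steel shank, dark square socket end; 158 mm tall, about 0.22 kg. Origin at the centre of its lower end, z up along it, crossbar along y. At the start it stands upright in the stand.
- key_bar (a point): Centre of the T-key's red crossbar: 90 mm long along this point's y, 14 mm wide along its x, 16 mm tall. Grip it here across the 14 mm, from above; the shank hangs below.
- key_foot (a point): Centre of the T-key's lower end, on its axis 150 mm below key_bar: the mouth of its socket, a square hole 11 mm wide and 12 mm deep with its sides along and across the crossbar. The socket end fits a 21 mm circle.
- riser: Fixed riser: aluminium plate (150 x 96 x 14 mm) with an upright blue guide tube, 42 mm across, 130 mm tall. Origin on the tube's axis at bench height, z up. On its front (-x) are a brass lock bolt and a dark keeper fork.
- shaft_mouth (a point): Centre of the tube's open top, on its axis, 130 mm above the bench; z up. The bore is 26 mm across and widens to about 36 mm in the top 14 mm; from 58 mm above the bench downward a steel guide bush with a coned mouth narrows it to 22.6 mm.
- stem_place (a point): Fixed point on the tube's axis where the top of the brass square stem (10 mm wide, top bevelled) stands at rest, 46 mm above the bench. Its angle is not measured (this point's axes do not show it): it differs every time, repeats every 90 degrees and is never in line with the plate. An unaligned key rests with its foot at this height; aligned within about 5 degrees, it drops 12 mm further.
- lock_bolt (a joint): How far the brass bolt is out, m: 0 at the start, 0.017 fully home. Geared to the stem, 0.020 m per rad clockwise: the stem turns 49 degrees to a hard stop. It resists with 0.06 N m and stays where left; the socket has up to 6 degrees of play either way. The stem is sprung: it gives up to 6 mm downward (4 N at first, 10 N at the end), then is rigid. Over 0.2 N m would harm it.
- stand_floor (a point): Centre of the floor of the key's fixed stand, 12 mm above the bench; z up. The stand is a dark 80 mm square foot with a steel tube; its bore is 25 mm across, about 36 mm at the rim 64 mm above this point. With the key fully down its foot rests on this floor.
- spray_can: Tall green aerosol can, 58 mm across, 211 mm tall, a bystander; origin at the centre of its underside.
- oil_bottle: Small white oil bottle with red cap, 35 mm across, 90 mm tall, a bystander; origin at the centre of its underside.
- dial_indicator: Dial indicator lying on its back, 97 x 61 x 19 mm, a bystander.
- feeler_gauge: Folded feeler gauge, 22 x 97 x 10 mm, a bystander.
- pliers_red: Pliers with red handles, 51 x 165 x 11 mm, a bystander.

How it is judged:
On the way, in this order (a step that is already met when the one before it is completed fails the run):
1. the key has dropped over the square stem at the bottom of the tube (z of key_foot in the frame of riser below 0.0375 m and horizontal distance between key_foot and riser below 0.004 m), for 0.2 s.
2. with the key on the stem, the lock bolt is turned fully home (at least 15 of 17 mm) (value of joint lock_bolt above 0.015 m and z of key_foot in the frame of riser below 0.04 m and horizontal distance between key_foot and riser below 0.005 m), for 0.1 s.
At the end, for the whole second after the job is handed in: The lock bolt is home (at least 14.5 of its 17 mm) and the T-key stands released, at rest and upright (within 7 degrees) in its stand, its foot within 4 mm of the stand's floor and 6 mm of its axis (value of joint lock_bolt above 0.0145 m and horizontal distance between key_foot and stand_floor below 0.006 m and z of key_foot in the frame of stand_floor below 0.004 m and angle between key_bar's own z axis and vertical below 0.12 rad and linear speed of key below 0.02 m/s); the robot touches nothing.
It fails at once if the key is forced against the riser (sum of contact forces over 50 N: reached by a hard push, or by turning with more than about 0.2 N m) (contact force between key and riser above 50 N).
It fails at once if a bystander is moved by more than 20 mm (distance of any of spray_can, oil_bottle, dial_indicator, feeler_gauge, pliers_red from where it was at the start of the episode above 0.02 m).
It also fails if it takes over 64 s, if anything falls off the work surface, if the arm or the gripper's body presses on something with over 40 N, if the wrist force passes 120 N, or if a joint passes its speed limit or range.

## Working session

There is one attempt and no reset: what is moved stays moved. The work goes in short steps, Python scripts to look and compute and a shell command to move; the robot and the scene stay as the last step left them, time stands still between calls to the robot, and variables do not carry over. Pictures are saved under pics/ and viewed, and the job is handed in when it is done.

```bash
ls; mkdir -p pics
cat > h.py <<'E'
import numpy as np, cv2, sys
from station import ctrl
np.set_printoptions(precision=4,suppress=True)
def snap(n,f):
    c=ctrl.get_calibration(n); p,d=ctrl.snapshot(n)
    cv2.imwrite(f'pics/{f}.png',p[:,:,::-1]); np.savez(f'pics/{f}.npz',p=p,d=d,K=c['K'],T=c['T'])
    return p,d,np.array(c['K']),np.array(c['T'])
def ld(f):
    z=np.load(f'pics/{f}.npz'); return z['p'],z['d'],z['K'],z['T']
def cloud(d,K,T):
    v,u=np.indices(d.shape); P=np.stack([(u-K[0,2])/K[0,0]*d,(v-K[1,2])/K[1,1]*d,d],-1)
    return P@T[:3,:3].T+T[:3,3]
def plane(u,v,K,T,z):
    r=T[:3,:3]@np.array([(u-K[0,2])/K[0,0],(v-K[1,2])/K[1,1],1]); o=T[:3,3]
    return o+r*(z-o[2])/r[2]
E
python3 - <<'E'
from h import *
for n in ['scene','top','wrist']:
    p,d,K,T=snap(n,n+'0'); print(n,T[:3,3],K[0,0])
o=ctrl.get_obs(); print(o)
E
```

```text
pics
scene [ 0.0996 -0.3137  0.8362] 496.50024953774465
top [0.4251 0.2969 1.0338] 452.51145187492705
wrist [0.1114 0.6219 0.3839] 342.0869123908723
{'time': 0.15, 'joints': array([ 1.1359,  0.221 ,  1.5274,  0.    ,  1.3947, -0.1261]), 'qvel': array([ 0.0007, -0.0022, -0.0057, -0.0014, -0.0003, -0.0012]), 'joint_efforts': array([  0.0011, -49.5198, -38.7877,   0.07  ,   0.0531,  -0.0001]), 'ee_pos': array([0.1897, 0.5949, 0.1893]), 'eef_rot': array([-1.5706,  0.0016,  1.262 ]), 'contact_force': array([ 0.6198, -0.6753, -0.355 ]), 'torque': array([ 0.0131, -0.0089,  0.0226]), 'opening': 0.08674465446271075}
```

View pics/scene0.png

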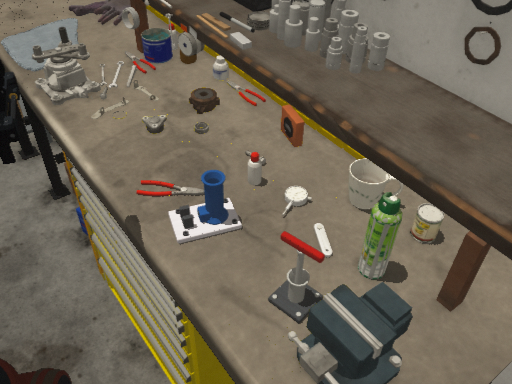

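View pics/top0.png

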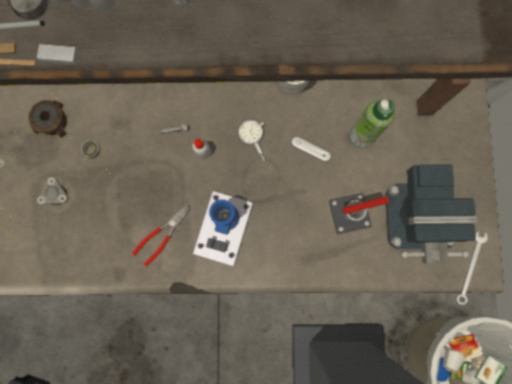

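View pics/wrist0.png

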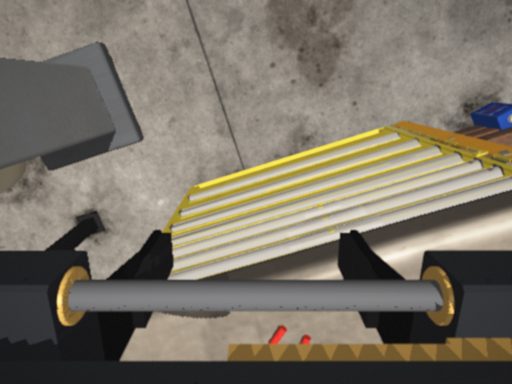

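The scene view shows the key in its stand at about (300,270), with its bar at (301,246). The riser is at (210,205), the can at (380,235) and the vise at (355,330). In the top view the bar is at (366,204), the tube at (224,213), and a shelf edge runs along row 73.

```bash
python3 - <<'E'
from h import *
for n in ['scene0','top0']:
    p,d,K,T=ld(n); C=cloud(d,K,T); h=cv2.cvtColor(p,cv2.COLOR_RGB2HSV)
    print(n, 'valid',(d>0).mean())
    red=((h[...,0]<6)|(h[...,0]>174))&(h[...,1]>150)&(h[...,2]>70)
    blue=(h[...,0]>100)&(h[...,0]<125)&(h[...,1]>130)&(h[...,2]>50)
    for nm,m in (('red',red),('blue',blue)):
        k,l,s,c=cv2.connectedComponentsWithStats(m.astype('uint8'))
        for i in range(1,k):
            if s[i,4]<25: continue
            P=C[(l==i)&(d>0)]
            if len(P)==0: print(nm,c[i],'nodepth'); continue
            print(nm,c[i],s[i],np.median(P,0),P.min(0),P.max(0))
            if nm=='red':
                top=P[P[:,2]>P[:,2].max()-.006]
                r=cv2.minAreaRect((top[:,:2]*1000).astype(np.float32)); print('  rect',r)
            if nm=='blue':
                Q=P[P[:,2]>P[:,2].max()-.004]
                (x,y),r=cv2.minEnclosingCircle((Q[:,:2]*1000).astype(np.float32)); print('  circ',x,y,r)
E
python3 - <<'E'
import cv2
for n,(x0,y0,x1,y1) in {'scene0':(150,130,420,384),'top0':(120,70,500,300)}.items():
    i=cv2.imread(f'pics/{n}.png')[y0:y1,x0:x1]; f=min(800/i.shape[1],600/i.shape[0])
    cv2.imwrite(f'pics/{n}c.png',cv2.resize(i,None,fx=f,fy=f,interpolation=cv2.INTER_CUBIC))
E
```

```text
scene0 valid 0.9960988362630209
red [147.5714  63.4082] [140  59  16  11  49] [0.733  1.1121 0.0092] [0.7233 1.0655 0.0029] [0.7392 1.1517 0.015 ]
  rect ((733.5931396484375, 1111.0296630859375), (9.608219146728516, 82.40938568115234), 4.660622596740723)
red [138.8409  66.8636] [133  61  13  12  44] [0.697  1.0974 0.0111] [0.6895 1.0626 0.0022] [0.7032 1.1518 0.0153]
  rect ((696.0070190429688, 1107.305419921875), (89.16349792480469, 12.322265625), 88.44677734375)
red [255.2941  94.5147] [245  89  21  13  68] [0.9143 0.7461 0.0083] [0.9013 0.7057 0.001 ] [0.9231 0.7866 0.0157]
  rect ((912.776123046875, 744.7933349609375), (12.890890121459961, 78.40145874023438), 8.678404808044434)
red [246.7925  98.3962] [239  92  17  14  53] [0.8785 0.7431 0.0094] [0.8734 0.6998 0.0053] [0.8864 0.7871 0.016 ]
  rect ((878.3218994140625, 743.2946166992188), (75.69010925292969, 9.945003509521484), 88.87023162841797)
red [254.3582 156.403 ] [251 152   8  10  67] [0.6708 0.4275 0.0856] [0.6639 0.4193 0.0007] [0.74   0.5281 0.0912]
  rect ((673.7123413085938, 429.1405334472656), (16.292455673217773, 16.
[... 2303 characters left out ...]
 ((121.10247802734375, -452.1004333496094), (25.950485229492188, 34.55802536010742), 29.53476333618164)
red [456.7059 346.6471] [450 343  12   8  51] [ 0.1093 -0.4052 -0.6713] [ 0.0973 -0.4191 -0.6845] [ 0.1237 -0.3799 -0.6585]
  rect ((113.65553283691406, -412.3171081542969), (6.54729700088501, 21.1813907623291), 81.57735443115234)
blue [223.1208 215.5196] [211 201  24  32 331] [0.512  0.3749 0.127 ] [0.485  0.3503 0.0216] [0.5424 0.3969 0.134 ]
  circ 519.0999145507812 374.4315185546875 24.220245361328125
blue [442.3462 372.5231] [438 359  12  22 130] [ 0.0194 -0.3421 -0.666 ] [-0.0047 -0.3706 -0.6879] [ 0.0669 -0.3274 -0.6513]
  circ 27.826414108276367 -340.980224609375 13.956424713134766
```

View pics/top0c.png

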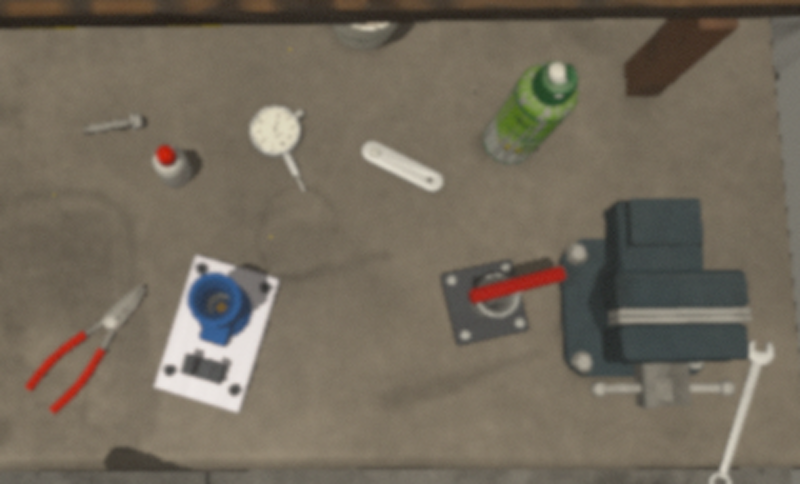

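View pics/scene0c.png

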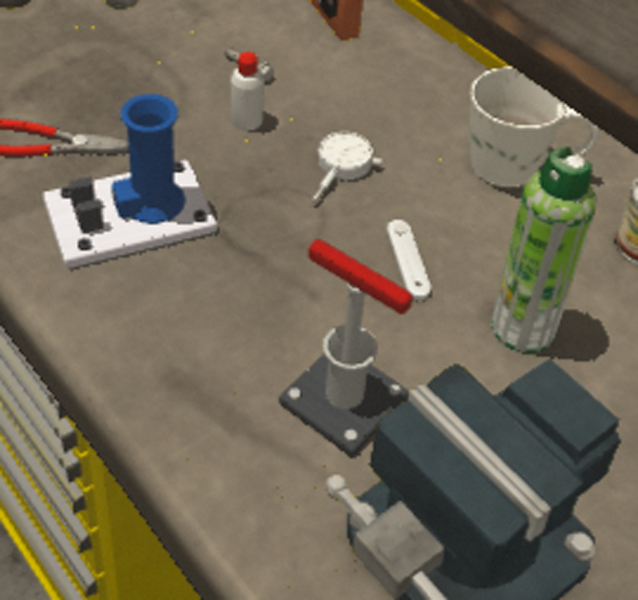

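Run:
```python
from h import *
from scipy.spatial.transform import Rotation as R
p,d,K,T=ld('top0'); C=cloud(d,K,T); h=cv2.cvtColor(p,cv2.COLOR_RGB2HSV)
print('shelf',C[60,250],C[75,250],C[78,400],'vise max z',C[150:260,385:480][...,2].max(), C[215,440])
m=(h[...,2]>170)&(h[...,1]<60); m[:, :180]=0; m[:185]=0;m[275:]=0;m[:,265:]=0
q=C[m]; q=q[(abs(q[:,2]-.014)<.008)]; r=cv2.minAreaRect((q[:,:2]*1000).astype(np.float32)); print('plate',r,len(q))
# stand foot and rim
sub=(slice(188,238),slice(325,385))
P=C[sub].reshape(-1,3); hh=h[sub].reshape(-1,3)
f=P[(abs(P[:,2]-.012)<.006)&(hh[:,2]<90)]; print('foot',cv2.minAreaRect((f[:,:2]*1000).astype(np.float32)),len(f))
f=P[(abs(P[:,2]-.076)<.006)]; print('rim',cv2.minEnclosingCircle((f[:,:2]*1000).astype(np.float32)),len(f))
p2,d2,K2,T2=ld('scene0'); C2=cloud(d2,K2,T2)
P=C2[240:330,265:330].reshape(-1,3); f=P[(abs(P[:,2]-.076)<.006)&(abs(P[:,0]-.52)<.05)]; print('rim scene',cv2.minEnclosingCircle((f[:,:2]*1000).astype(np.float32)),len(f))
# wrist
p,d,K,T=ld('wrist0'); o=ctrl.get_obs(); Rt=R.from_euler('xyz',o['eef_rot']).as_matrix()
print('tool R',Rt); print('cam in tool',Rt.T@(T[:3,3]-o['ee_pos'])); print(Rt.T@T[:3,:3]); print('cam axis world',T[:3,2],K)
```

```text
shelf [0.7911 0.314  0.2399] [0.7651 0.3143 0.2323] [0.7647 0.0291 0.2097] vise max z 1.0338003826447948 [ 0.5082 -0.0526  0.149 ]
plate ((496.3403625488281, 383.6155700683594), (95.63534545898438, 149.0183563232422), 73.00173950195312) 1420
foot ((527.3521118164062, 95.7037353515625), (77.33295440673828, 78.97913360595703), 11.872761726379395) 613
rim ((527.4735717773438, 95.46560668945312), 21.96407127380371) 107
rim scene ((526.9086303710938, 96.04830932617188), 22.435365676879883) 172
tool R [[ 0.3039 -0.0007 -0.9527]
 [ 0.9527 -0.0014  0.3039]
 [-0.0016 -1.      0.0002]]
cam in tool [ 0.0016 -0.1947  0.0829]
[[ 1.      0.0009  0.0008]
 [-0.0005 -0.298   0.9546]
 [ 0.0011 -0.9546 -0.298 ]]
cam axis world [ 0.2835 -0.0911 -0.9546] [[342.0869   0.     255.1856]
 [  0.     342.0869 190.9986]
 [  0.       0.       1.    ]]
```

The tube axis is near (0.519,0.375), the stand near (0.527,0.0955), and the bar's yaw is about 14.5°. On the way to the key I'll put the wrist camera over the tube to read the stem's angle.

```bash
python3 -m handwheel '[{"tx":50,"ty":-45,"tz":5,"wz":-9},{"tx":100,"ty":-90,"tz":10,"wz":-18},{"tx":150,"ty":-130,"tz":10,"wz":-27},{"tx":200,"ty":-175,"tz":10,"wz":-36},{"tx":250,"ty":-215,"tz":10,"wz":-45},{"tx":300,"ty":-260,"tz":10,"wz":-54},{"tx":350,"ty":-300,"tz":0,"wz":-57},{"tx":350,"ty":-300,"tz":-25,"wz":-57},{"tx":350,"ty":-300,"tz":-25,"wz":-57},{"tx":350,"ty":-300,"tz":-25,"wz":-57}]' 20
python3 - <<'E'
from h import *
p,d,K,T=snap('wrist','w1'); print(T[:3,3],ctrl.get_obs()['contact_force'],ctrl.get_obs()['time'])
q=T[:3,:3].T@(np.array([.519,.375,.046])-T[:3,3]); u=K@q/q[2]; print(u)
x,y=int(u[0]),int(u[1]); y0=max(0,y-75); c=p[y0:y0+150,x-100:x+100]; print(x-100,y0)
cv2.imwrite('pics/w1c.png',cv2.resize(c[:,:,::-1],None,fx=4,fy=4,interpolation=cv2.INTER_CUBIC))
E
```

```text
[0.1114 0.6219 0.3841] [-0.3122 -0.5737 -0.4245] 0.2
[172.3031 444.5309   1.    ]
72 369$[0]: bad value
```

View pics/w1c.png

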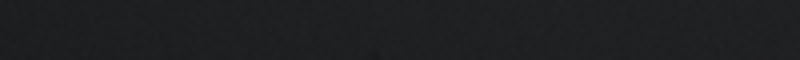

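View pics/w1.png

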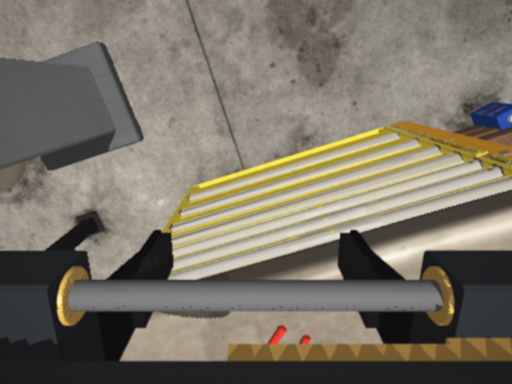

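The call was refused and nothing moved. I'll try again with every key given.

```bash
python3 -m handwheel '[{"tx":50,"ty":-45,"tz":5,"wx":0,"wy":0,"wz":-9,"grip":-1},{"tx":100,"ty":-90,"tz":10,"wx":0,"wy":0,"wz":-18,"grip":-1},{"tx":150,"ty":-130,"tz":10,"wx":0,"wy":0,"wz":-27,"grip":-1},{"tx":200,"ty":-175,"tz":10,"wx":0,"wy":0,"wz":-36,"grip":-1},{"tx":250,"ty":-215,"tz":10,"wx":0,"wy":0,"wz":-45,"grip":-1},{"tx":300,"ty":-260,"tz":10,"wx":0,"wy":0,"wz":-54,"grip":-1},{"tx":350,"ty":-300,"tz":0,"wx":0,"wy":0,"wz":-57,"grip":-1},{"tx":350,"ty":-300,"tz":-25,"wx":0,"wy":0,"wz":-57,"grip":-1},{"tx":350,"ty":-300,"tz":-25,"wx":0,"wy":0,"wz":-57,"grip":-1},{"tx":350,"ty":-300,"tz":-25,"wx":0,"wy":0,"wz":-57,"grip":-1}]' 20
```

```text
time: 1.45
ee_pos: [0.5395, 0.2959, 0.1654]
eef_rot: [-1.57, 0.0, 0.267]
contact_force: [-0.3, 0.6, 1.3]
opening: 0.0868
```

Run:
```python
from h import *
p,d,K,T=snap('wrist','w2'); print(T[:3,3],ctrl.get_obs()['contact_force'],ctrl.get_obs()['time'])
q=T[:3,:3].T@(np.array([.519,.375,.046])-T[:3,3]); u=K@q/q[2]; print(u)
x,y=int(u[0]),int(u[1]); y0=max(0,y-50); c=p[y0:y0+100,x-65:x+65]; print(x-65,y0)
cv2.imwrite('pics/w2c.png',cv2.resize(c[:,:,::-1],None,fx=6,fy=6,interpolation=cv2.INTER_CUBIC))
```

```text
[0.5179 0.3771 0.3602] [ 0.4898  0.5011 -0.8983] 1.5
[255.984   87.2055   1.    ]
190 37
```

View pics/w2c.png

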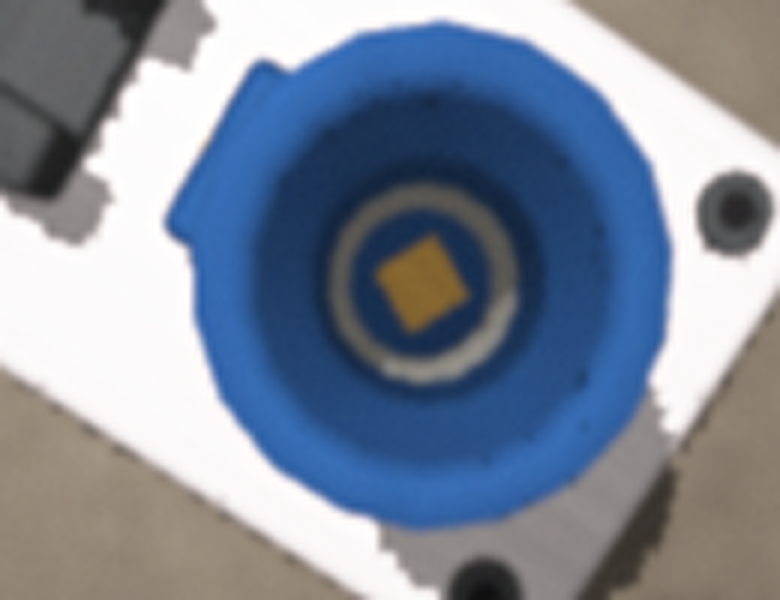

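View pics/w2.png

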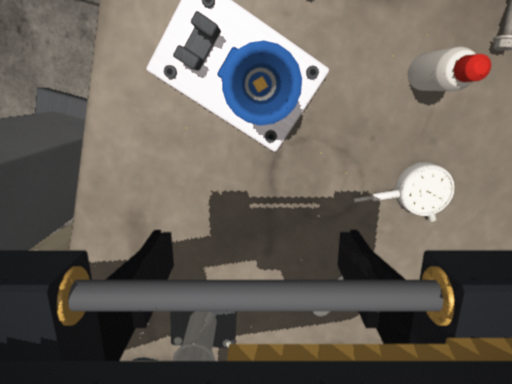

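The brass square shows inside the bush at pixel (260,84), tilted. Next I measure its centre and angle on the z=0.046 plane, along with the tube rim.

Run:
```python
from h import *
p,d,K,T=ld('w2'); S=8
x0,y0=240,64; c=cv2.resize(p[y0:y0+40,x0:x0+40],None,fx=S,fy=S,interpolation=cv2.INTER_CUBIC)
h=cv2.cvtColor(c,cv2.COLOR_RGB2HSV); m=((h[...,0]>10)&(h[...,0]<30)&(h[...,1]>140)&(h[...,2]>90)).astype('uint8')
k,l,s,ce=cv2.connectedComponentsWithStats(m); i=1+np.argmax(s[1:,4]); print(s[i],ce[i])
cn=max(cv2.findContours((l==i).astype('uint8'),0,1)[0],key=cv2.contourArea)[:,0].astype(float)
uv=(cn+.5)/S-.5+[x0,y0]
W=np.array([plane(u,v,K,T,.046)[:2] for u,v in uv])*1000
print('stem',cv2.minAreaRect(W.astype(np.float32)))
M=cv2.moments(W.astype(np.float32)); print('cent',M['m10']/M['m00'],M['m01']/M['m00'],M['m00'])
# 4-fold orientation
ctr=np.array([M['m10']/M['m00'],M['m01']/M['m00']]); w=W-ctr; r=np.hypot(*w.T);a=np.arctan2(w[:,1],w[:,0]); ds=np.hypot(*np.roll(W,-1,0).T-W.T) if 0 else 1
print('4fold diag angle',np.degrees(np.angle(np.sum(r**8*np.exp(4j*a))))/4)
# rim of the tube
h=cv2.cvtColor(p,cv2.COLOR_RGB2HSV); C=cloud(d,K,T)
b=(h[...,0]>100)&(h[...,0]<125)&(h[...,1]>130)&(C[...,2]>.12)&(C[...,2]<.14); b[150:]=0
Q=C[b]; print('rim',cv2.minEnclosingCircle((Q[:,:2]*1000).astype(np.float32)),np.median(Q,0))
(cx,cy),(A,B),an=cv2.fitEllipse(max(cv2.findContours(b.astype('uint8'),0,1)[0],key=cv2.contourArea)); print(cx,cy,A,B,plane(cx,cy,K,T,.130))
# bush ring: grey
bb=(h[...,1]<110)&(h[...,2]>90); sub=np.zeros_like(bb); sub[64:104,240:282]=1
yy,xx=np.nonzero(bb&sub); pts=np.stack([xx,yy],1).astype(np.float32); e=cv2.fitEllipse(pts); print('bush',e,plane(*e[0],K,T,.058))
```

```text
[ 111  110  102  106 6526] [161.9704 162.0277]
stem ((521.577392578125, 378.60638427734375), (8.956327438354492, 9.013998031616211), 45.41194152832031)
cent 521.4823353081101 378.607390901677 73.19221279863268
4fold diag angle 1.1412797687821175
rim ((521.2999267578125, 378.698486328125), 25.998109817504883) [0.521  0.3797 0.1294]
261.2558898925781 82.37895202636719 78.15748596191406 82.20462036132812 [0.5212 0.3793 0.13  ]
bush ((261.4742126464844, 88.70890045166016), (19.942779541015625, 25.797826766967773), 72.31617736816406) [0.5238 0.3751 0.058 ]
```

```bash
python3 -m handwheel '[{"tx":-4,"ty":-50,"tz":15,"wx":0,"wy":0,"wz":0,"grip":-1},{"tx":-8,"ty":-100,"tz":30,"wx":0,"wy":0,"wz":0,"grip":-1},{"tx":-12,"ty":-150,"tz":40,"wx":0,"wy":0,"wz":0,"grip":-1},{"tx":-12,"ty":-190,"tz":40,"wx":0,"wy":0,"wz":0,"grip":-1},{"tx":-12,"ty":-190,"tz":40,"wx":0,"wy":0,"wz":0,"grip":-1},{"tx":-12,"ty":-190,"tz":40,"wx":0,"wy":0,"wz":0,"grip":-1}]' 20
python3 - <<'E'
from h import *
p,d,K,T=snap('wrist','w3'); print(T[:3,3])
h=cv2.cvtColor(p,cv2.COLOR_RGB2HSV); C=cloud(d,K,T)
red=((h[...,0]<6)|(h[...,0]>174))&(h[...,1]>150)&(h[...,2]>60)&(C[...,2]>.15)
k,l,s,c=cv2.connectedComponentsWithStats(red.astype('uint8')); i=1+np.argmax(s[1:,4]); P=C[l==i]
print(s[i],P.min(0),P.max(0)); t=P[P[:,2]>P[:,2].max()-.006]; print(cv2.minAreaRect((t[:,:2]*1000).astype(np.float32)))
P=C.reshape(-1,3);f=P[(abs(P[:,2]-.076)<.005)&(abs(P[:,0]-.527)<.04)&(abs(P[:,1]-.095)<.04)]; print('rim',len(f),cv2.minEnclosingCircle((f[:,:2]*1000).astype(np.float32)) if len(f) else 0)
E
```

```text
time: 2.25
ee_pos: [0.5281, 0.1068, 0.2061]
eef_rot: [-1.57, -0.002, 0.268]
contact_force: [1.4, -0.4, 0.4]
opening: 0.0868
[0.506  0.1878 0.4009]
[ 242  155   20  116 2051] [0.506 0.055 0.161] [0.5438 0.1878 0.4009]
((506.01800537109375, 187.7793426513672), (0.0, 0.0), 0.0)
rim 439 ((528.5269165039062, 98.26102447509766), 21.831493377685547)
```

View pics/w3.png

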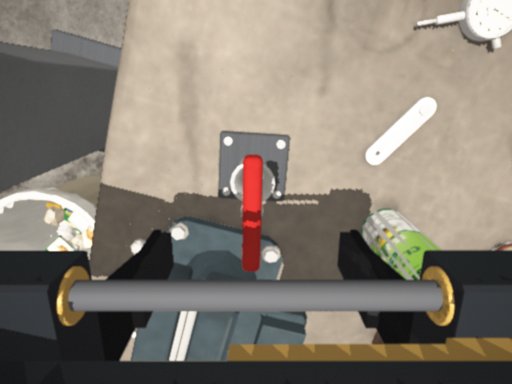

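Run:
```python
from h import *
p,d,K,T=ld('w3')
h=cv2.cvtColor(p,cv2.COLOR_RGB2HSV); C=cloud(d,K,T)
red=((h[...,0]<6)|(h[...,0]>174))&(h[...,1]>150)&(h[...,2]>60)&(C[...,2]>.15)&(C[...,2]<.18)
P=C[red]; print(P.min(0),P.max(0)); zt=np.percentile(P[:,2],90); t=P[P[:,2]>zt-.005]; print(zt,cv2.minAreaRect((t[:,:2]*1000).astype(np.float32)))
# image-ray approach for the whole mask at z of top
yy,xx=np.nonzero(red)
cn=np.stack([xx,yy],1)
W=np.array([plane(u,v,K,T,.166)[:2] for u,v in cn])*1000; print(cv2.minAreaRect(W.astype(np.float32)))
```

```text
[0.5119 0.055  0.161 ] [0.5438 0.1426 0.1718]
0.17061661321152613 ((528.1271362304688, 98.81829833984375), (13.262313842773438, 88.48184204101562), 14.23262882232666)
((528.2567138671875, 98.3427505493164), (13.33277416229248, 90.53230285644531), 14.245929718017578)
```

```bash
python3 -m handwheel '[{"tx":0,"ty":-10,"tz":-20,"wx":0,"wy":0,"wz":-1,"grip":-1},{"tx":0,"ty":-10,"tz":-45,"wx":0,"wy":0,"wz":-1,"grip":-1},{"tx":0,"ty":-10,"tz":-62,"wx":0,"wy":0,"wz":-1,"grip":-1},{"tx":0,"ty":-10,"tz":-62,"wx":0,"wy":0,"wz":-1,"grip":-1},{"tx":0,"ty":-10,"tz":-62,"wx":0,"wy":0,"wz":-1,"grip":1},{"tx":0,"ty":-10,"tz":-62,"wx":0,"wy":0,"wz":-1,"grip":1},{"tx":0,"ty":-10,"tz":-62,"wx":0,"wy":0,"wz":-1,"grip":1},{"tx":0,"ty":-10,"tz":-62,"wx":0,"wy":0,"wz":-1,"grip":1},{"tx":0,"ty":-10,"tz":-62,"wx":0,"wy":0,"wz":-1,"grip":1}]' 20
```

```text
time: 3.42
ee_pos: [0.528, 0.0954, 0.1432]
eef_rot: [-1.571, -0.0, 0.25]
contact_force: [0.1, 0.0, 0.0]
opening: 0.0447
```

```bash
python3 -m handwheel '[{"tx":0,"ty":0,"tz":0,"wx":0,"wy":0,"wz":0,"grip":1},{"tx":0,"ty":0,"tz":0,"wx":0,"wy":0,"wz":0,"grip":1},{"tx":0,"ty":0,"tz":0,"wx":0,"wy":0,"wz":0,"grip":1},{"tx":0,"ty":0,"tz":0,"wx":0,"wy":0,"wz":0,"grip":1},{"tx":0,"ty":0,"tz":0,"wx":0,"wy":0,"wz":0,"grip":1},{"tx":0,"ty":0,"tz":0,"wx":0,"wy":0,"wz":0,"grip":1}]' 20; python3 -c "
from h import *
o=ctrl.get_obs();print(o['ee_pos'],o['contact_force'],o['torque'],o['opening'])"
```

```text
time: 4.18
ee_pos: [0.528, 0.0955, 0.1432]
eef_rot: [-1.571, -0.0, 0.25]
contact_force: [1.0, -0.6, -0.2]
opening: 0.0005
[0.528  0.0955 0.1432] [ 0.9783 -0.6381 -0.2304] [-0.0928  0.0007 -0.0204] 0.000479527486219329
```

The fingers shut on nothing (opening 0.5 mm), so I'll look.

Run:
```python
from h import *
p,d,K,T=snap('wrist','w4')
a=p[...,::-1]
p2,d2,K2,T2=snap('scene','s4')
b=cv2.resize(p2[190:330,220:400,::-1],None,fx=2.7,fy=2.7)
b=b[:384]; cv2.imwrite('pics/c4.png',cv2.resize(np.hstack([a,np.pad(b,((0,384-b.shape[0]),(0,0),(0,0)))]),None,fx=.79,fy=.79))
```

```text
(no output)
```

View pics/c4.png

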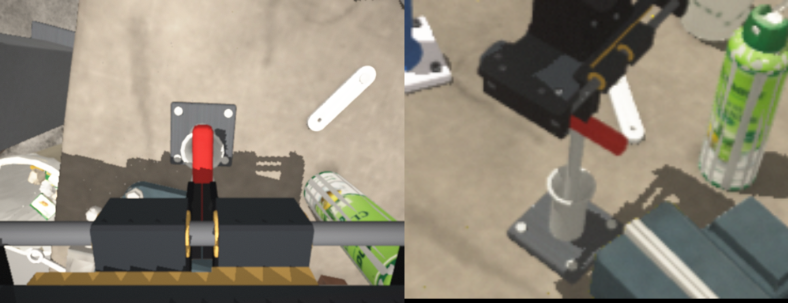

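Run:
```python
from h import *
for n in ('w4','s4'):
    p,d,K,T=ld(n)
    h=cv2.cvtColor(p,cv2.COLOR_RGB2HSV); C=cloud(d,K,T)
    red=((h[...,0]<6)|(h[...,0]>174))&(h[...,1]>150)&(h[...,2]>50)&(C[...,2]>.12)&(C[...,2]<.2)&(abs(C[...,0]-.527)<.05)&(abs(C[...,1]-.095)<.08)
    P=C[red]; print(n,red.sum(),P.min(0),P.max(0)); yy,xx=np.nonzero(red); print(xx.min(),xx.max(),yy.min(),yy.max())
p,d,K,T=ld('w4'); cv2.imwrite('pics/w4c.png',cv2.resize(p[140:340,150:370,::-1],None,fx=3,fy=3,interpolation=cv2.INTER_CUBIC))
p,d,K,T=ld('s4'); cv2.imwrite('pics/s4c.png',cv2.resize(p[180:320,230:380,::-1],None,fx=4,fy=4,interpolation=cv2.INTER_CUBIC))
```

```text
w4 1858 [0.5119 0.0883 0.1602] [0.5328 0.1424 0.1887]
244 269 158 277
s4 227 [0.5196 0.0517 0.1537] [0.5405 0.1002 0.1745]
298 323 244 262
```

View pics/w4c.png

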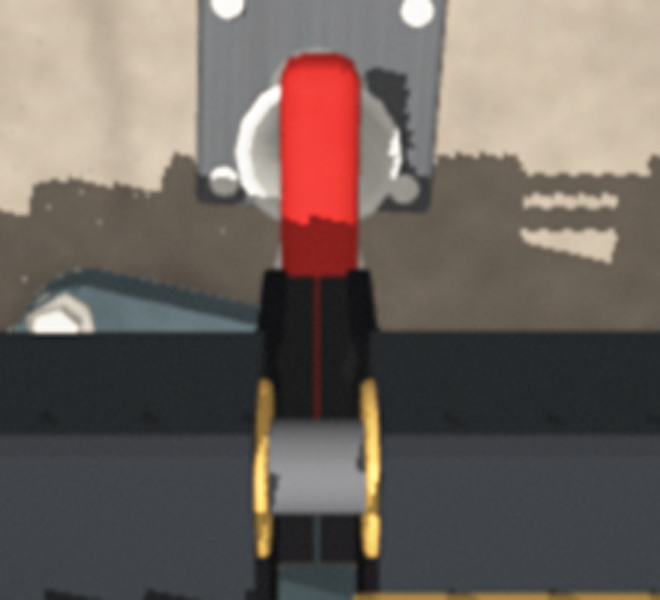

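View pics/s4c.png

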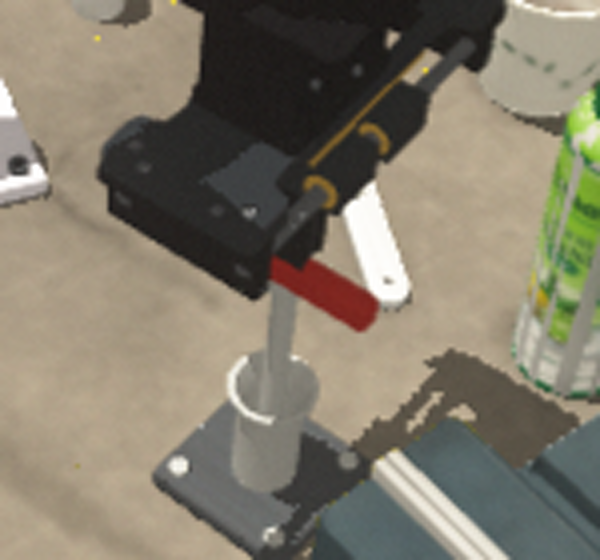

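Run:
```python
from h import *
p,d,K,T=ld('w4'); C=cloud(d,K,T)
for v in range(215,285,6): print(v,[tuple(np.round(C[v,u]*1000).astype(int)) for u in (241,247,255,263,269)])
p,d,K,T=ld('w3'); C=cloud(d,K,T); print('open')
for v in range(228,285,6): print(v,[tuple(np.round(C[v,u]*1000).astype(int)) for u in (160,167,172,342,348,355)])
o=ctrl.get_obs(); print(o['opening'],o['joints'])
```

```text
215 [(np.int64(526), np.int64(46), np.int64(0)), (np.int64(520), np.int64(112), np.int64(168)), (np.int64(524), np.int64(113), np.int64(170)), (np.int64(528), np.int64(114), np.int64(170)), (np.int64(531), np.int64(114), np.int64(167))]
221 [(np.int64(527), np.int64(38), np.int64(-1)), (np.int64(521), np.int64(109), np.int64(170)), (np.int64(525), np.int64(110), np.int64(170)), (np.int64(529), np.int64(111), np.int64(170)), (np.int64(532), np.int64(110), np.int64(166))]
227 [(np.int64(529), np.int64(32), np.int64(0)), (np.int64(522), np.int64(105), np.int64(168)), (np.int64(525), np.int64(107), np.int64(170)), (np.int64(529), np.int64(108), np.int64(171)), (np.int64(533), np.int64(107), np.int64(167))]
233 [(np.int64(518), np.int64(106), np.int64(180)), (np.int64(522), np.int64(106), np.int64(178)), (np.int64(526), np.int64(107), np.int64(177)), (np.int64(529), np.int64(108), np.int64(179)), (np.int64(532), np.int64(110), np.int64(182))]
239 [(np.int64(519), np.int64(107), np.int64(189)), (np.int64(522), np.int64(106), np.int64(185)), (np.int64(526), np.int64(105), np.int64(182)), (n
[... 3982 characters left out ...]
.int64(258)), (np.int64(506), np.int64(188), np.int64(401))]
276 [(np.int64(486), np.int64(95), np.int64(263)), (np.int64(488), np.int64(90), np.int64(253)), (np.int64(477), np.int64(2), np.int64(119)), (np.int64(683), np.int64(-16), np.int64(0)), (np.int64(572), np.int64(116), np.int64(259)), (np.int64(571), np.int64(121), np.int64(267))]
282 [(np.int64(495), np.int64(133), np.int64(322)), (np.int64(497), np.int64(133), np.int64(321)), (np.int64(498), np.int64(134), np.int64(322)), (np.int64(541), np.int64(146), np.int64(322)), (np.int64(542), np.int64(147), np.int64(323)), (np.int64(545), np.int64(147), np.int64(322))]
0.0010330367742213903 [ 0.0318  0.048   1.8073  0.      1.2863 -0.218 ]
```

Depth shows the finger ends at z≈0.175, just above the bar's top at 0.170, so the real tips are about 32 mm above the reported TCP. The bar hasn't moved. I'll open, go about 29 mm lower and close again.

```bash
python3 -m handwheel '[{"tx":0,"ty":0,"tz":5,"wx":0,"wy":0,"wz":0,"grip":-0.2},{"tx":0,"ty":0,"tz":5,"wx":0,"wy":0,"wz":0,"grip":-0.2},{"tx":0,"ty":0,"tz":5,"wx":0,"wy":0,"wz":0,"grip":-0.2},{"tx":0,"ty":0,"tz":5,"wx":0,"wy":0,"wz":0,"grip":-0.2},{"tx":0,"ty":0,"tz":5,"wx":0,"wy":0,"wz":0,"grip":-0.2},{"tx":0,"ty":0,"tz":5,"wx":0,"wy":0,"wz":0,"grip":-0.2}]'
python3 - <<'E'
from h import *
p,d,K,T=snap('wrist','w5'); cv2.imwrite('pics/w5c.png',cv2.resize(p[140:340,130:390,::-1],None,fx=3,fy=3,interpolation=cv2.INTER_CUBIC))
p,d,K,T=snap('scene','s5');cv2.imwrite('pics/s5c.png',cv2.resize(p[180:320,230:380,::-1],None,fx=4,fy=4,interpolation=cv2.INTER_CUBIC))
E
```

```text
time: 5.03
ee_pos: [0.5279, 0.0954, 0.148]
eef_rot: [-1.571, 0.0, 0.25]
contact_force: [-0.6, 0.7, 0.2]
opening: 0.0494
```

View pics/w5c.png

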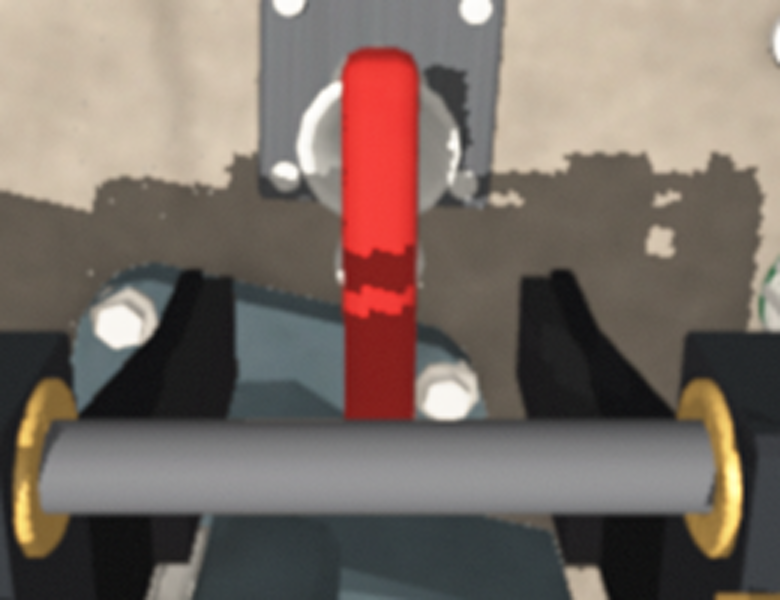

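View pics/s5c.png

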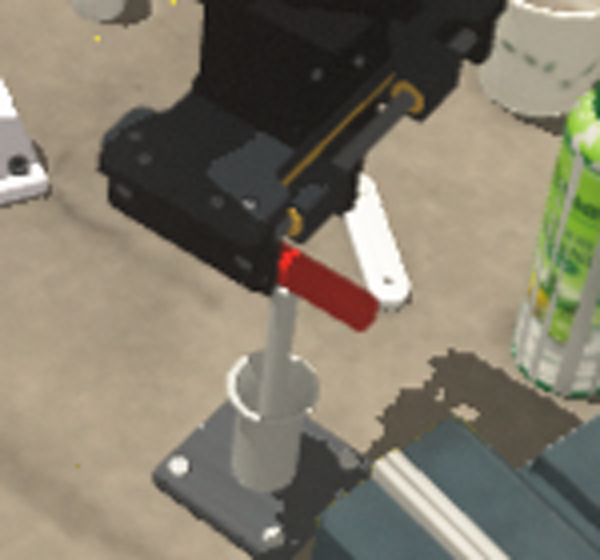

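Run:
```python
from h import *
p,d,K,T=ld('w5'); C=cloud(d,K,T)
for v in range(228,240,1): print(v,[np.round(C[v,u]*1000).astype(int).tolist() for u in (198,203,207,306,310,316)])
```

```text
228 [[484, 16, -2], [490, 18, -1], [494, 20, 0], [598, 46, 0], [602, 47, 0], [609, 49, -1]]
229 [[485, 16, 0], [490, 18, 1], [494, 19, 1], [598, 45, 0], [603, 46, 0], [555, 116, 181]]
230 [[485, 15, 1], [490, 16, 0], [494, 17, 0], [599, 44, 1], [603, 45, 0], [555, 116, 182]]
231 [[485, 16, 5], [490, 15, 0], [495, 16, 0], [599, 43, 0], [603, 44, 0], [555, 116, 183]]
232 [[497, 100, 182], [500, 100, 181], [502, 101, 181], [551, 113, 180], [553, 114, 181], [555, 116, 186]]
233 [[497, 100, 183], [500, 101, 183], [502, 101, 182], [551, 113, 183], [553, 114, 183], [555, 116, 186]]
234 [[498, 100, 184], [500, 100, 184], [502, 101, 183], [551, 113, 183], [552, 114, 184], [554, 116, 187]]
235 [[498, 100, 187], [500, 100, 184], [502, 100, 184], [550, 113, 186], [552, 113, 184], [554, 116, 189]]
236 [[498, 100, 186], [500, 100, 186], [502, 99, 183], [550, 113, 187], [552, 114, 186], [554, 116, 190]]
237 [[498, 100, 187], [500, 100, 188], [502, 99, 183], [550, 113, 187], [552, 114, 188], [554, 116, 191]]
238 [[498, 100, 189], [501, 101, 189], [502, 99, 184], [550, 113, 188], [552, 114, 189], [554, 115, 191]]
239 [[498, 100, 190], [501, 100, 190], [502, 98, 184], [550, 113, 190], [552, 114, 190], [554, 114, 190]]
```

The tips are 33 mm above the reported TCP and centred where the arm reports. I'll go down 37 mm around the bar and close.

```bash
python3 -m handwheel '[{"tx":0,"ty":0,"tz":-12,"wx":0,"wy":0,"wz":0,"grip":-0.2},{"tx":0,"ty":0,"tz":-25,"wx":0,"wy":0,"wz":0,"grip":-0.2},{"tx":0,"ty":0,"tz":-37,"wx":0,"wy":0,"wz":0,"grip":-0.2},{"tx":0,"ty":0,"tz":-37,"wx":0,"wy":0,"wz":0,"grip":-0.2},{"tx":0,"ty":0,"tz":-37,"wx":0,"wy":0,"wz":0,"grip":1},{"tx":0,"ty":0,"tz":-37,"wx":0,"wy":0,"wz":0,"grip":1},{"tx":0,"ty":0,"tz":-37,"wx":0,"wy":0,"wz":0,"grip":1},{"tx":0,"ty":0,"tz":-37,"wx":0,"wy":0,"wz":0,"grip":1},{"tx":0,"ty":0,"tz":-37,"wx":0,"wy":0,"wz":0,"grip":1},{"tx":0,"ty":0,"tz":-37,"wx":0,"wy":0,"wz":0,"grip":1}]' 20
```

```text
time: 6.38
ee_pos: [0.5281, 0.0954, 0.1113]
eef_rot: [-1.571, -0.0, 0.25]
contact_force: [0.5, 0.3, 0.5]
opening: 0.0133
```

The key is gripped (13.3 mm). Next I lift it clear, then carry and turn it to above the tube.

```bash
python3 -m handwheel '[{"tx":0,"ty":0,"tz":20,"wx":0,"wy":0,"wz":0,"grip":1},{"tx":0,"ty":0,"tz":60,"wx":0,"wy":0,"wz":0,"grip":1},{"tx":0,"ty":0,"tz":105,"wx":0,"wy":0,"wz":0,"grip":1},{"tx":0,"ty":20,"tz":140,"wx":0,"wy":0,"wz":0,"grip":1},{"tx":-2,"ty":70,"tz":145,"wx":0,"wy":0,"wz":8,"grip":1},{"tx":-4,"ty":125,"tz":145,"wx":0,"wy":0,"wz":16,"grip":1},{"tx":-6,"ty":180,"tz":145,"wx":0,"wy":0,"wz":24,"grip":1},{"tx":-8,"ty":235,"tz":145,"wx":0,"wy":0,"wz":31,"grip":1},{"tx":-8,"ty":280,"tz":145,"wx":0,"wy":0,"wz":31,"grip":1},{"tx":-8,"ty":280,"tz":145,"wx":0,"wy":0,"wz":31,"grip":1}]' 20
python3 - <<'E'
from h import *
import time
for n in ('scene','top','wrist'):
    p,d,K,T=snap(n,n+'6')
p,d,K,T=ld('scene6');cv2.imwrite('pics/s6c.png',cv2.resize(p[60:260,130:300,::-1],None,fx=3,fy=3,interpolation=cv2.INTER_CUBIC))
o=ctrl.get_obs(); print(o['ee_pos'],o['eef_rot'],o['contact_force'],o['opening'],o['time'])
E
```

```text
time: 7.62
ee_pos: [0.5185, 0.3783, 0.2545]
eef_rot: [-1.569, 0.002, 0.795]
contact_force: [0.2, -0.7, -2.0]
opening: 0.0137
[0.5197 0.3746 0.2553] [-1.5708  0.0018  0.7907] [-0.4632 -0.2529 -2.3056] 0.014153679755610401 7.775
```

View pics/s6c.png

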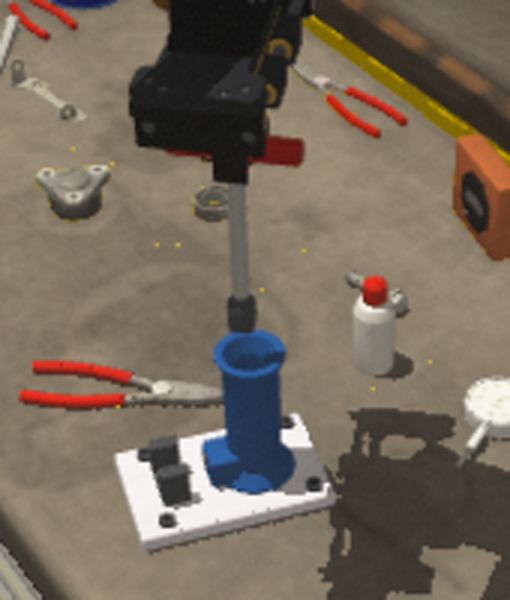

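View pics/wrist6.png

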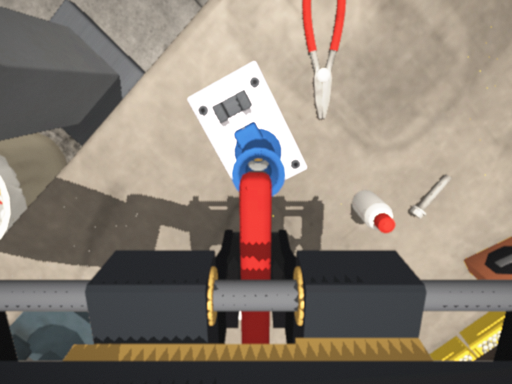

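Run:
```python
from h import *
for n in ('scene6',):
    p,d,K,T=ld(n); C=cloud(d,K,T); h=cv2.cvtColor(p,cv2.COLOR_RGB2HSV)
    near=(np.hypot(C[...,0]-.52,C[...,1]-.375)<.03)
    blue=(h[...,0]>100)&(h[...,0]<125)&(h[...,1]>130)
    for nm,m,r,zz in (('shank',near&~blue,6,np.arange(.185,.28,.01)),('sock',near&~blue,10,np.arange(.156,.18,.004)),('tube',near&blue,21,np.arange(.05,.125,.01))):
        ax=[]
        for z in zz:
            q=m&(abs(C[...,2]-z)<.005)&(C[...,2]<.285)
            if nm!='tube': q&=(h[...,1]<100)
            ys=np.unique(np.nonzero(q)[0])
            for y in ys:
                xs=np.nonzero(q[y])[0]
                if len(xs)<3: continue
                uc=(xs.min()+xs.max())/2; D=np.median(d[y,xs[len(xs)//3:len(xs)-len(xs)//3]]) 
                P=T[:3,:3]@(np.array([(uc-K[0,2])/K[0,0],(y-K[1,2])/K[1,1],1])*D)+T[:3,3]
                hd=P[:2]-T[:2,3]; hd/=np.hypot(*hd)
                ax.append([*(P[:2]*1000+hd*r),P[2]*1000,len(xs)])
        ax=np.array(ax)
        if len(ax)>2:
            print(nm,len(ax),'med',np.median(ax,0),'z range',ax[:,2].min(),ax[:,2].max())
            print('  fit x',np.polyfit(ax[:,2],ax[:,0],1),'y',np.polyfit(ax[:,2],ax[:,1],1))
```

```text
shank 42 med [517.9598 379.97   228.7379   6.    ] z range 180.74343822241613 279.3677279123765
  fit x [ -0.0009 518.088 ] y [ -0.0123 382.8174]
sock 26 med [517.9196 381.7249 167.5144   8.    ] z range 156.23247706920685 180.10614250958068
  fit x [  0.0512 509.6744] y [ -0.0003 381.7671]
tube 59 med [522.0017 380.3341  96.7505   9.    ] z range 48.25102349277377 125.0366814990318
  fit x [  0.1492 511.4252] y [  0.2208 365.6105]
```

```bash
cat > meas.py <<'E'
from h import *
def meas(n):
    p,d,K,T=ld(n); C=cloud(d,K,T); h=cv2.cvtColor(p,cv2.COLOR_RGB2HSV)
    near=(np.hypot(C[...,0]-.52,C[...,1]-.377)<.04)
    blue=(h[...,0]>100)&(h[...,0]<125)&(h[...,1]>130)
    for nm,m,r,z0,z1 in (('shank',near&~blue&(h[...,1]<100),6,.185,.272),('tube',near&blue,21,.075,.115)):
        q=m&(C[...,2]>z0)&(C[...,2]<z1); ax=[]
        for y in np.unique(np.nonzero(q)[0]):
            xs=np.nonzero(q[y])[0]
            if len(xs)<4: continue
            uc=(xs.min()+xs.max())/2; D=np.median(d[y,xs[len(xs)//3:len(xs)-len(xs)//3]])
            P=T[:3,:3]@(np.array([(uc-K[0,2])/K[0,0],(y-K[1,2])/K[1,1],1])*D)+T[:3,3]
            hd=P[:2]-T[:2,3]; hd/=np.hypot(*hd); ax.append([*(P[:2]*1000+hd*r),P[2]*1000,len(xs)])
        ax=np.array(ax); print(nm,len(ax),np.median(ax,0),'tilt x,y per mm',np.polyfit(ax[:,2],ax[:,0],1)[0],np.polyfit(ax[:,2],ax[:,1],1)[0])
if __name__=='__main__':
    snap('scene',sys.argv[1]); o=ctrl.get_obs(); print(o['ee_pos'],o['contact_force'],o['torque']); meas(sys.argv[1]); meas('scene0')
E
python3 meas.py s7
```

```text
[0.5199 0.3743 0.2556] [ 0.4942 -0.2908 -1.9532] [-0.0587 -0.0076 -0.0401]
shank 34 [519.2775 376.5219 230.1032   6.    ] tilt x,y per mm -0.007770629317342887 -0.018272367077521123
tube 21 [520.3675 379.117  101.5341  15.    ] tilt x,y per mm 0.25383813503480307 0.41594568974155866
  return _methods._mean(a, axis=axis, dtype=dtype,
  ret = ret.dtype.type(ret / rcount)
Traceback (most recent call last):
  File "meas.py", line 16, in <module>
    snap('scene',sys.argv[1]); o=ctrl.get_obs(); print(o['ee_pos'],o['contact_force'],o['torque']); meas(sys.argv[1]); meas('scene0')
                                                                                                                       ~~~~^^^^^^^^^^
  File "meas.py", line 14, in meas
    ax=np.array(ax); print(nm,len(ax),np.median(ax,0),'tilt x,y per mm',np.polyfit(ax[:,2],ax[:,0],1)[0],np.polyfit(ax[:,2],ax[:,1],1)[0])
                                                                                   ~~^^^^^
IndexError: too many indices for array: array is 1-dimensional, but 2 were indexed
```

```bash
python3 -m handwheel '[{"tx":0.5,"ty":0.5,"tz":-10,"wx":0,"wy":0,"wz":0,"grip":1},{"tx":0.5,"ty":0.5,"tz":-25,"wx":0,"wy":0,"wz":0,"grip":1},{"tx":0.5,"ty":0.5,"tz":-35,"wx":0,"wy":0,"wz":0,"grip":1},{"tx":0.5,"ty":0.5,"tz":-35,"wx":0,"wy":0,"wz":0,"grip":1}]' 20
python3 - <<'E'
from h import *
o=ctrl.get_obs(); print(o['ee_pos'],o['contact_force'],o['torque'])
for n in ('scene','wrist'):
    p,d,K,T=snap(n,n+'8')
a=ld('scene8')[0][150:240,170:260,::-1]; b=ld('wrist8')[0][100:200,200:300,::-1]
cv2.imwrite('pics/c8.png',np.hstack([cv2.resize(a,(400,400),interpolation=2),cv2.resize(b,(400,400),interpolation=2)]))
E
```

```text
time: 8.32
ee_pos: [0.5196, 0.3752, 0.2191]
eef_rot: [-1.57, 0.003, 0.79]
contact_force: [-0.4, 0.7, -2.1]
opening: 0.0141
[0.5196 0.3752 0.2191] [-0.4104  0.6827 -2.0542] [-0.0573  0.0101  0.0315]
```

View pics/c8.png

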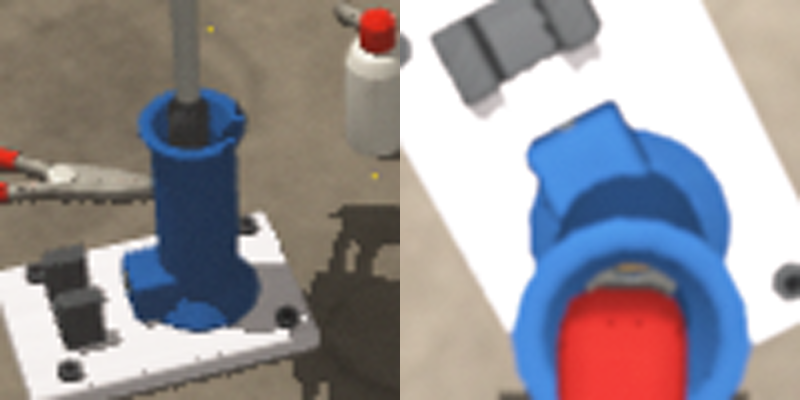

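Both views show the key entering the mouth about 2 mm to the -x side. I'll shift by +1.5 mm in x and lower in small steps, watching the force.

```bash
python3 -m handwheel '[{"tx":1.5,"ty":0,"tz":0,"wx":0,"wy":0,"wz":0,"grip":1},{"tx":1.5,"ty":0,"tz":-10,"wx":0,"wy":0,"wz":0,"grip":1},{"tx":1.5,"ty":0,"tz":-20,"wx":0,"wy":0,"wz":0,"grip":1},{"tx":1.5,"ty":0,"tz":-28,"wx":0,"wy":0,"wz":0,"grip":1},{"tx":1.5,"ty":0,"tz":-28,"wx":0,"wy":0,"wz":0,"grip":1}]' 20
python3 - <<'E'
from h import *
o=ctrl.get_obs(); print(o['ee_pos'],o['contact_force'],o['torque'])
p,d,K,T=snap('scene','scene9')
a=p[150:240,170:260,::-1]
cv2.imwrite('pics/c9.png',cv2.resize(a,(500,500),interpolation=2))
E
```

```text
time: 9.05
ee_pos: [0.5211, 0.3755, 0.1915]
eef_rot: [-1.57, 0.003, 0.791]
contact_force: [0.4, -0.2, -2.3]
opening: 0.0139
[0.5211 0.3755 0.1915] [ 0.4488 -0.1885 -2.299 ] [-0.0436  0.0277 -0.0266]
```

View pics/c9.png

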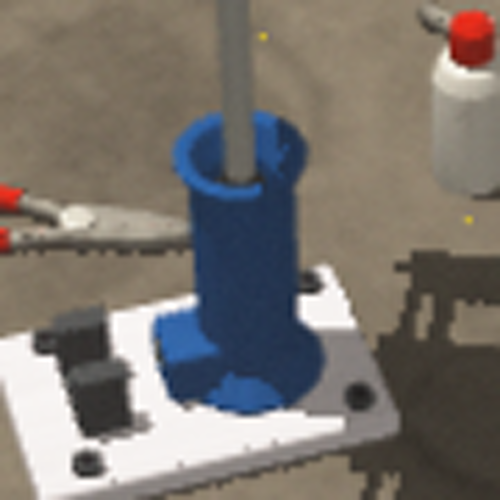

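No contact in the 26 mm bore. Now down toward the bush at 0.058.

```bash
python3 -m handwheel '[{"tx":0,"ty":0,"tz":-10,"wx":0,"wy":0,"wz":0,"grip":1},{"tx":0,"ty":0,"tz":-20,"wx":0,"wy":0,"wz":0,"grip":1},{"tx":0,"ty":0,"tz":-28,"wx":0,"wy":0,"wz":0,"grip":1},{"tx":0,"ty":0,"tz":-32,"wx":0,"wy":0,"wz":0,"grip":1},{"tx":0,"ty":0,"tz":-32,"wx":0,"wy":0,"wz":0,"grip":1}]' 20;  python3 -m handwheel '[{"tx":0,"ty":0,"tz":-2,"wx":0,"wy":0,"wz":0,"grip":1},{"tx":0,"ty":0,"tz":-4,"wx":0,"wy":0,"wz":0,"grip":1},{"tx":0,"ty":0,"tz":-4,"wx":0,"wy":0,"wz":0,"grip":1}]' 20
```

```text
time: 9.72
ee_pos: [0.5217, 0.3758, 0.1606]
eef_rot: [-1.571, 0.001, 0.791]
contact_force: [-0.3, 0.7, -2.3]
opening: 0.0136
time: 10.1
ee_pos: [0.5219, 0.3759, 0.1571]
eef_rot: [-1.571, 0.0, 0.791]
contact_force: [-0.6, -0.4, -2.0]
opening: 0.0139
```

```bash
python3 -m handwheel '[{"tx":0,"ty":0,"tz":-2,"wx":0,"wy":0,"wz":0,"grip":1},{"tx":0,"ty":0,"tz":-3,"wx":0,"wy":0,"wz":0,"grip":1},{"tx":0,"ty":0,"tz":-3,"wx":0,"wy":0,"wz":0,"grip":1}]' 20;  python3 -m handwheel '[{"tx":0,"ty":0,"tz":-2,"wx":0,"wy":0,"wz":0,"grip":1},{"tx":0,"ty":0,"tz":-3,"wx":0,"wy":0,"wz":0,"grip":1},{"tx":0,"ty":0,"tz":-3,"wx":0,"wy":0,"wz":0,"grip":1}]' 20; python3 -c "
from h import *
o=ctrl.get_obs();print(o['ee_pos'],o['contact_force'],o['torque'],o['opening'])"
```

```text
time: 10.48
ee_pos: [0.5218, 0.3759, 0.1539]
eef_rot: [-1.571, 0.0, 0.791]
contact_force: [0.4, -0.3, -2.3]
opening: 0.0141
time: 10.85
ee_pos: [0.5219, 0.3759, 0.1509]
eef_rot: [-1.571, 0.0, 0.791]
contact_force: [-0.6, -0.9, -1.8]
opening: 0.0139
[0.5219 0.3759 0.1509] [-0.6182 -0.8743 -1.8348] [-0.12    0.0077  0.0066] 0.01389635610796207
```

```bash
python3 -m handwheel '[{"tx":0,"ty":0,"tz":-2,"wx":0,"wy":0,"wz":0,"grip":1},{"tx":0,"ty":0,"tz":-4,"wx":0,"wy":0,"wz":0,"grip":1},{"tx":0,"ty":0,"tz":-4,"wx":0,"wy":0,"wz":0,"grip":1}]' 20;  python3 -m handwheel '[{"tx":0,"ty":0,"tz":-1.5,"wx":0,"wy":0,"wz":0,"grip":1},{"tx":0,"ty":0,"tz":-3,"wx":0,"wy":0,"wz":0,"grip":1},{"tx":0,"ty":0,"tz":-3,"wx":0,"wy":0,"wz":0,"grip":1}]' 20; python3 -c "
from h import *
o=ctrl.get_obs();print(o['ee_pos'],o['contact_force'],o['torque'],o['opening'])"
```

```text
time: 11.22
ee_pos: [0.5218, 0.3759, 0.1468]
eef_rot: [-1.571, 0.0, 0.791]
contact_force: [0.1, -1.0, -3.4]
opening: 0.0137
time: 11.6
ee_pos: [0.5223, 0.3761, 0.1448]
eef_rot: [-1.571, -0.001, 0.791]
contact_force: [-0.3, -0.2, 1.5]
opening: 0.0137
[0.5223 0.3761 0.1448] [-0.262  -0.2473  1.4802] [-0.1832  0.1297  0.0083] 0.013678473876900424
```

The foot touches at about 0.046 with 3.7 N. I'll keep light pressure and feel by turning a little each way.

```bash
python3 -m handwheel '[{"tx":0,"ty":0,"tz":-1,"wx":0,"wy":0,"wz":1,"grip":1},{"tx":0,"ty":0,"tz":-1,"wx":0,"wy":0,"wz":3,"grip":1},{"tx":0,"ty":0,"tz":-1,"wx":0,"wy":0,"wz":3,"grip":1}]' 20; python3 -c "
from h import *
o=ctrl.get_obs();print(o['ee_pos'],o['contact_force'],o['torque'],o['opening'])"
```

```text
time: 11.98
ee_pos: [0.5222, 0.3761, 0.1435]
eef_rot: [-1.571, -0.001, 0.844]
contact_force: [-1.6, 0.2, 3.6]
opening: 0.0137
[0.5222 0.3761 0.1435] [-1.6474  0.1825  3.5884] [-0.1477  0.1337  0.013 ] 0.013697939764843492
```

```bash
python3 -m handwheel '[{"tx":0,"ty":0,"tz":0,"wx":0,"wy":0,"wz":-3,"grip":1},{"tx":0,"ty":0,"tz":0,"wx":0,"wy":0,"wz":-5,"grip":1},{"tx":0,"ty":0,"tz":0,"wx":0,"wy":0,"wz":-5,"grip":1}]' 20; python3 -m handwheel '[{"tx":0,"ty":0,"tz":0,"wx":0,"wy":0,"wz":-2,"grip":1},{"tx":0,"ty":0,"tz":0,"wx":0,"wy":0,"wz":-3,"grip":1},{"tx":0,"ty":0,"tz":0,"wx":0,"wy":0,"wz":-3,"grip":1}]' 20;python3 -c "
from h import *
o=ctrl.get_obs();print(o['ee_pos'],o['contact_force'],o['torque'],o['opening'])"
```

```text
time: 12.35
ee_pos: [0.5215, 0.3757, 0.1422]
eef_rot: [-1.57, 0.001, 0.756]
contact_force: [-0.5, -1.3, -2.6]
opening: 0.0137
time: 12.72
ee_pos: [0.5217, 0.3758, 0.1429]
eef_rot: [-1.571, 0.001, 0.703]
contact_force: [-1.0, -0.6, -2.7]
opening: 0.0139
[0.5217 0.3758 0.1429] [-1.0121 -0.5963 -2.6977] [-0.2643  0.1496  0.033 ] 0.013865404854289045
```

The force fell off at yaw ≈43°, so the key is engaged. I'll turn back 2° and lower further.

```bash
python3 -m handwheel '[{"tx":0,"ty":0,"tz":-1,"wx":0,"wy":0,"wz":2,"grip":1},{"tx":0,"ty":0,"tz":-2.5,"wx":0,"wy":0,"wz":2,"grip":1},{"tx":0,"ty":0,"tz":-4,"wx":0,"wy":0,"wz":2,"grip":1},{"tx":0,"ty":0,"tz":-4,"wx":0,"wy":0,"wz":2,"grip":1}]' 20; python3 -c "
from h import *
o=ctrl.get_obs();print(o['ee_pos'],o['contact_force'],o['torque'],o['opening'])"
```

```text
time: 13.22
ee_pos: [0.5218, 0.3759, 0.1389]
eef_rot: [-1.571, 0.0, 0.738]
contact_force: [-0.7, 0.5, -3.3]
opening: 0.0139
[0.5218 0.3759 0.1389] [-0.7282  0.4651 -3.3359] [-0.213   0.1671  0.0216] 0.013872870429812953
```

```bash
python3 -m handwheel '[{"tx":0,"ty":0,"tz":-1.5,"wx":0,"wy":0,"wz":0,"grip":1},{"tx":0,"ty":0,"tz":-3,"wx":0,"wy":0,"wz":0,"grip":1},{"tx":0,"ty":0,"tz":-4,"wx":0,"wy":0,"wz":0,"grip":1},{"tx":0,"ty":0,"tz":-4,"wx":0,"wy":0,"wz":0,"grip":1}]' 20; python3 -c "
from h import *
o=ctrl.get_obs();print(o['ee_pos'],o['contact_force'],o['torque'],o['opening'])"
```

```text
time: 13.72
ee_pos: [0.5219, 0.3759, 0.135]
eef_rot: [-1.571, 0.0, 0.738]
contact_force: [-0.8, 0.0, -3.4]
opening: 0.0134
[0.5219 0.3759 0.135 ] [-0.7643  0.0158 -3.4414] [-0.2365  0.2282  0.0235] 0.01335076573670144
```

```bash
python3 -m handwheel '[{"tx":0,"ty":0,"tz":-1,"wx":0,"wy":0,"wz":0,"grip":1},{"tx":0,"ty":0,"tz":-1.5,"wx":0,"wy":0,"wz":0,"grip":1},{"tx":0,"ty":0,"tz":-1.5,"wx":0,"wy":0,"wz":0,"grip":1},{"tx":0,"ty":0,"tz":-1.5,"wx":0,"wy":0,"wz":0,"grip":1}]' 20
python3 - <<'E'
from h import *
o=ctrl.get_obs();print(o['ee_pos'],o['contact_force'],o['torque'],o['opening'])
p,d,K,T=snap('scene','scene10'); cv2.imwrite('pics/c10.png',cv2.resize(p[120:250,160:290,::-1],(550,550),interpolation=2))
E
```

```text
time: 14.22
ee_pos: [0.5219, 0.3759, 0.1336]
eef_rot: [-1.571, 0.0, 0.738]
contact_force: [-0.8, -0.0, -2.2]
opening: 0.0139
[0.5219 0.3759 0.1336] [-0.7747 -0.0101 -2.1598] [-0.231   0.2264  0.0132] 0.013936982967220752
```

View pics/c10.png

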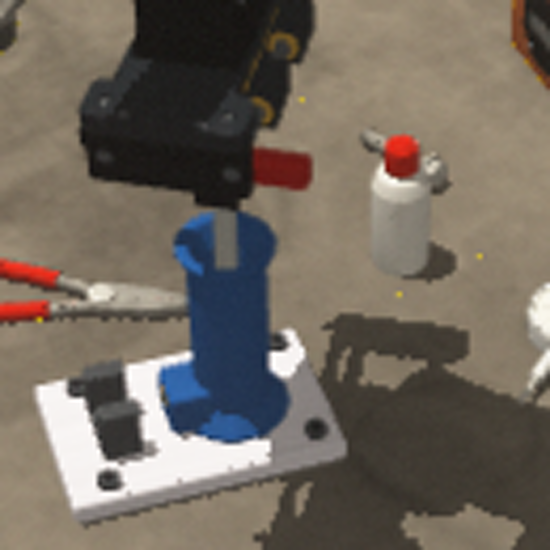

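The foot is at about 0.0346 with no lateral load. Now I turn clockwise in steps, watching the torque.

```bash
python3 -m handwheel '[{"tx":0,"ty":0,"tz":0,"wx":0,"wy":0,"wz":-3,"grip":1},{"tx":0,"ty":0,"tz":0,"wx":0,"wy":0,"wz":-6,"grip":1},{"tx":0,"ty":0,"tz":0,"wx":0,"wy":0,"wz":-9,"grip":1},{"tx":0,"ty":0,"tz":0,"wx":0,"wy":0,"wz":-12,"grip":1},{"tx":0,"ty":0,"tz":0,"wx":0,"wy":0,"wz":-12,"grip":1}]' 20; python3 -c "
from h import *
o=ctrl.get_obs();print(o['ee_pos'],o['eef_rot'],o['contact_force'],o['torque'],o['opening'])"
```

```text
time: 14.9
ee_pos: [0.5218, 0.3759, 0.1336]
eef_rot: [-1.571, 0.0, 0.529]
contact_force: [-0.9, -0.5, -2.0]
opening: 0.0137
[0.5218 0.3759 0.1336] [-1.5708  0.0003  0.5295] [-0.9481 -0.5438 -1.9954] [-0.2808  0.3513 -0.0149] 0.013728198734325896
```

```bash
python3 -m handwheel '[{"tx":0,"ty":0,"tz":0,"wx":0,"wy":0,"wz":-3,"grip":1},{"tx":0,"ty":0,"tz":0,"wx":0,"wy":0,"wz":-6,"grip":1},{"tx":0,"ty":0,"tz":0,"wx":0,"wy":0,"wz":-9,"grip":1},{"tx":0,"ty":0,"tz":0,"wx":0,"wy":0,"wz":-12,"grip":1},{"tx":0,"ty":0,"tz":0,"wx":0,"wy":0,"wz":-15,"grip":1},{"tx":0,"ty":0,"tz":0,"wx":0,"wy":0,"wz":-15,"grip":1}]' 20
python3 - <<'E'
from h import *
o=ctrl.get_obs();print(o['ee_pos'],o['eef_rot'],o['contact_force'],o['torque'],o['opening'])
p,d,K,T=snap('scene','scene11'); cv2.imwrite('pics/c11.png',cv2.resize(p[170:250,160:260,::-1],(750,600),interpolation=2))
E
```

```text
time: 15.65
ee_pos: [0.5218, 0.376, 0.1336]
eef_rot: [-1.571, 0.0, 0.269]
contact_force: [-1.0, -0.7, -2.6]
opening: 0.0137
[0.5218 0.376  0.1336] [-1.5707  0.0003  0.2686] [-1.0211 -0.7483 -2.5655] [-0.2182  0.4241  0.0017] 0.013660814832625021
```

View pics/c11.png

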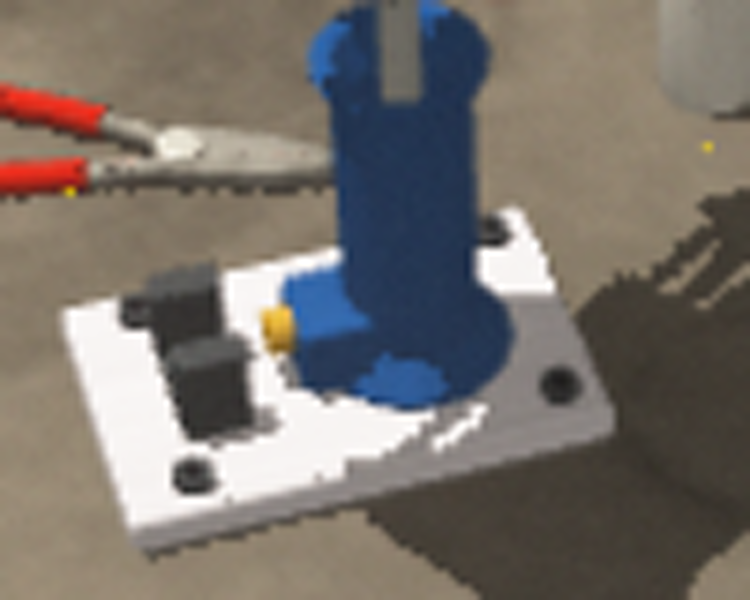

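The brass bolt has begun to come out, at (278,330) in the crop. I'll continue.

```bash
python3 -m handwheel '[{"tx":0,"ty":0,"tz":0,"wx":0,"wy":0,"wz":-3,"grip":1},{"tx":0,"ty":0,"tz":0,"wx":0,"wy":0,"wz":-6,"grip":1},{"tx":0,"ty":0,"tz":0,"wx":0,"wy":0,"wz":-9,"grip":1},{"tx":0,"ty":0,"tz":0,"wx":0,"wy":0,"wz":-12,"grip":1},{"tx":0,"ty":0,"tz":0,"wx":0,"wy":0,"wz":-15,"grip":1},{"tx":0,"ty":0,"tz":0,"wx":0,"wy":0,"wz":-15,"grip":1}]' 20
python3 - <<'E'
from h import *
o=ctrl.get_obs();print(o['ee_pos'],o['eef_rot'],o['contact_force'],o['torque'],o['opening'])
p,d,K,T=snap('scene','scene12'); cv2.imwrite('pics/c12.png',cv2.resize(p[190:240,170:233,::-1],(750,600),interpolation=2))
E
```

```text
time: 16.45
ee_pos: [0.5218, 0.376, 0.1336]
eef_rot: [-1.571, 0.0, 0.007]
contact_force: [-1.9, 0.3, -2.0]
opening: 0.0139
[0.5218 0.376  0.1336] [-1.5707  0.0003  0.0071] [-1.8696  0.2625 -2.0253] [-0.1174  0.4714  0.0792] 0.013876864472468718
```

View pics/c12.png

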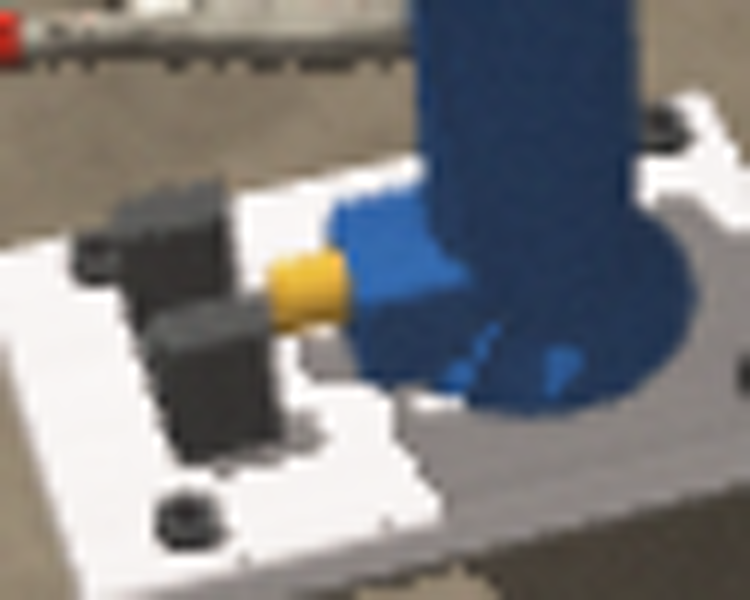

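The torque is about 0.08 and the bolt is entering the keeper. From here I take small steps with checks.

```bash
cat > st.py <<'E'
from h import *
o=ctrl.get_obs();print(o['time'],o['ee_pos'],o['eef_rot'],o['contact_force'],o['torque'],o['opening'])
E
python3 -m handwheel '[{"tx":0,"ty":0,"tz":0,"wx":0,"wy":0,"wz":-2,"grip":1},{"tx":0,"ty":0,"tz":0,"wx":0,"wy":0,"wz":-4,"grip":1},{"tx":0,"ty":0,"tz":0,"wx":0,"wy":0,"wz":-4,"grip":1}]' 20; python3 st.py;python3 -m handwheel '[{"tx":0,"ty":0,"tz":0,"wx":0,"wy":0,"wz":-1.5,"grip":1},{"tx":0,"ty":0,"tz":0,"wx":0,"wy":0,"wz":-1.5,"grip":1}]' 20; python3 st.py
```

```text
time: 16.88
ee_pos: [0.5219, 0.376, 0.1336]
eef_rot: [-1.571, 0.0, -0.065]
contact_force: [-1.4, -0.7, -2.4]
opening: 0.0136
16.875 [0.5219 0.376  0.1336] [-1.5708  0.     -0.0648] [-1.3991 -0.7106 -2.3701] [-0.1056  0.4538  0.0286] 0.013585814276900575
time: 17.12
ee_pos: [0.5219, 0.3759, 0.1336]
eef_rot: [-1.571, 0.0, -0.091]
contact_force: [-1.7, 0.1, -1.5]
opening: 0.0137
17.125 [0.5219 0.3759 0.1336] [-1.5708  0.     -0.091 ] [-1.6587  0.0778 -1.5296] [-0.1064  0.4883  0.0727] 0.013743068293438286
```

```bash
python3 -m handwheel '[{"tx":0,"ty":0,"tz":0,"wx":0,"wy":0,"wz":-1.5,"grip":1},{"tx":0,"ty":0,"tz":0,"wx":0,"wy":0,"wz":-1.5,"grip":1}]' 20; python3 st.py
python3 - <<'E'
from h import *
for n in ('scene','top'): snap(n,n+'13')
p=ld('scene13')[0]; cv2.imwrite('pics/c13.png',cv2.resize(p[190:240,170:233,::-1],(750,600),interpolation=2))
for n in ('scene11','scene12','scene13'):
    p,d,K,T=ld(n); C=cloud(d,K,T); h=cv2.cvtColor(p,cv2.COLOR_RGB2HSV)
    m=(h[...,0]>15)&(h[...,0]<30)&(h[...,1]>140)&(h[...,2]>100); m[:190]=0;m[245:]=0;m[:,:170]=0;m[:,240:]=0
    m&=(C[...,2]>.02)&(C[...,2]<.06)
    P=C[m]*1000; ax=np.array([-np.cos(np.radians(-17)),-np.sin(np.radians(-17))]); s=P[:,:2]@ax-np.array([521.5,376])@ax; print(n,m.sum(),s.min(),s.max(),np.median(P,0))
E
```

```text
time: 17.38
ee_pos: [0.5219, 0.3759, 0.1336]
eef_rot: [-1.571, 0.0, -0.117]
contact_force: [-1.7, -0.1, -2.5]
opening: 0.0139
17.375 [0.5219 0.3759 0.1336] [-1.5708  0.0001 -0.1172] [-1.729  -0.116  -2.4645] [-0.1213  0.5179  0.0844] 0.013859374938816399
scene11 19 39.779812917772006 47.23085119764323 [478.9203 385.7001  35.669 ]
scene12 32 40.27000897536499 52.22068824322491 [476.0002 387.1229  34.7725]
scene13 37 40.236738576930975 56.68825759596149 [474.4616 386.0378  36.6477]
```

View pics/c13.png

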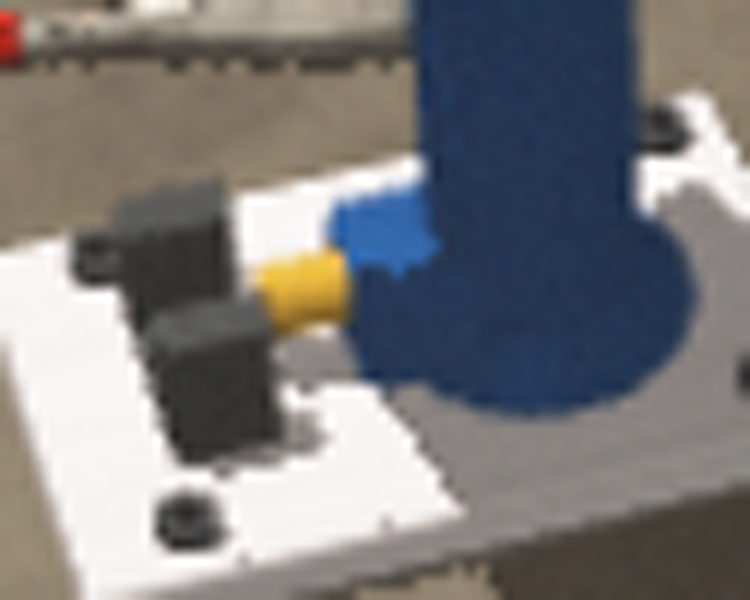

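```bash
for k in 1; do python3 -m handwheel '[{"tx":0,"ty":0,"tz":0,"wx":0,"wy":0,"wz":-1,"grip":1},{"tx":0,"ty":0,"tz":0,"wx":0,"wy":0,"wz":-1,"grip":1}]' 20 >/dev/null; python3 st.py; done; python3 -m handwheel '[{"tx":0,"ty":0,"tz":0,"wx":0,"wy":0,"wz":0,"grip":1}]'>/dev/null; python3 st.py
```

```text
17.725 [0.5219 0.3759 0.1336] [-1.5708  0.0001 -0.1346] [-1.6873 -0.1219 -3.0635] [-0.0688  0.5351  0.0387] 0.01374346502708608
17.85 [0.5219 0.3759 0.1336] [-1.5708  0.0001 -0.1342] [-2.1294 -0.1266 -2.9266] [-0.0959  0.4727  0.0791] 0.013859889495345208
```

```bash
python3 -m handwheel '[{"tx":0,"ty":0,"tz":0,"wx":0,"wy":0,"wz":-1,"grip":1},{"tx":0,"ty":0,"tz":0,"wx":0,"wy":0,"wz":-1,"grip":1}]' 20 >/dev/null; python3 st.py;  python3 -m handwheel '[{"tx":0,"ty":0,"tz":0,"wx":0,"wy":0,"wz":0,"grip":1}]'>/dev/null; python3 st.py
```

```text
18.1 [0.5219 0.3759 0.1336] [-1.5708  0.     -0.1521] [-2.0697  0.3891 -2.0593] [-0.1333  0.4751  0.0542] 0.0135329405533075
18.225 [0.5219 0.376  0.1336] [-1.5708  0.     -0.1516] [-0.7616 -0.2184 -3.1587] [-0.0529  0.5191  0.0522] 0.013721970365774333
```

```bash
python3 -m handwheel '[{"tx":0,"ty":0,"tz":0,"wx":0,"wy":0,"wz":-1,"grip":1},{"tx":0,"ty":0,"tz":0,"wx":0,"wy":0,"wz":-1,"grip":1}]' 20 >/dev/null; python3 st.py;  python3 -m handwheel '[{"tx":0,"ty":0,"tz":0,"wx":0,"wy":0,"wz":0,"grip":1}]'>/dev/null; python3 st.py
```

```text
18.475 [0.5219 0.3759 0.1336] [-1.5708  0.0001 -0.1695] [-0.4985  0.4056 -2.3935] [-0.092   0.4615  0.0736] 0.013735284692894402
18.6 [0.5219 0.3759 0.1336] [-1.5709  0.0001 -0.1691] [-0.5986  1.1047 -2.1577] [-0.055   0.4248  0.0559] 0.013214149627627987
```

```bash
python3 -m handwheel '[{"tx":0,"ty":0,"tz":0,"wx":0,"wy":0,"wz":-1,"grip":1},{"tx":0,"ty":0,"tz":0,"wx":0,"wy":0,"wz":-1,"grip":1}]' 20 >/dev/null; python3 st.py;  python3 -m handwheel '[{"tx":0,"ty":0,"tz":0,"wx":0,"wy":0,"wz":0,"grip":1}]'>/dev/null; python3 st.py;python3 - <<'E'
from h import *
snap('scene','scene14'); snap('top','top14')
p=ld('scene14')[0]; cv2.imwrite('pics/c14.png',cv2.resize(p[190:240,170:233,::-1],(750,600),interpolation=2))
E
```

```text
18.85 [0.5219 0.3759 0.1336] [-1.5708  0.0001 -0.187 ] [-1.2155  0.8453 -3.3839] [-0.0461  0.5409  0.1074] 0.014003807122180897
18.975 [0.5219 0.3759 0.1336] [-1.5708  0.     -0.1866] [-1.8429 -0.5325 -2.52  ] [-0.0404  0.5218  0.0436] 0.013450655137202127
```

View pics/c14.png

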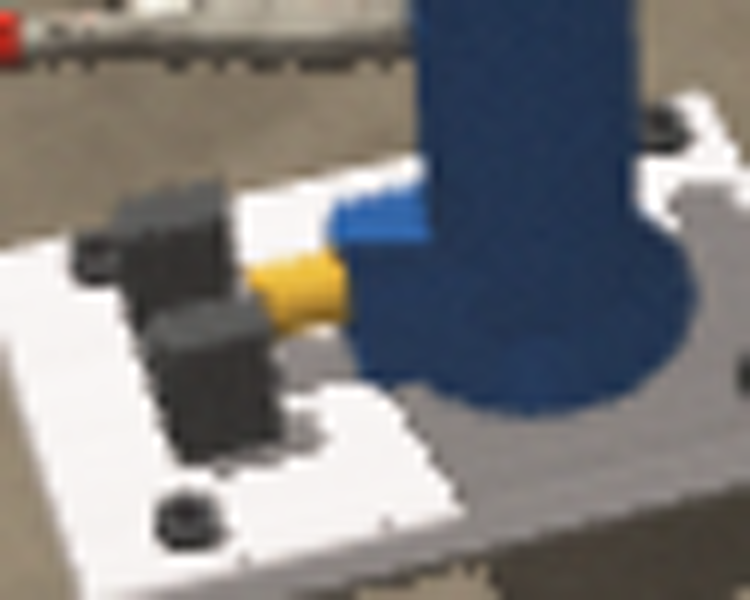

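No stop is felt yet, and the place where the key dropped suggests an effective stem angle of about 40°. I'll continue at 1° per step.

```bash
python3 -m handwheel '[{"tx":0,"ty":0,"tz":0,"wx":0,"wy":0,"wz":-1,"grip":1},{"tx":0,"ty":0,"tz":0,"wx":0,"wy":0,"wz":-1,"grip":1}]' 20 >/dev/null; python3 st.py;  python3 -m handwheel '[{"tx":0,"ty":0,"tz":0,"wx":0,"wy":0,"wz":0,"grip":1}]'>/dev/null; python3 st.py
```

```text
19.325 [0.522  0.3759 0.1337] [-1.5707 -0.0001 -0.2044] [-0.8232  0.287  -3.0659] [-0.0519  0.4492  0.0981] 0.013648663177898337
19.45 [0.522  0.3759 0.1337] [-1.5708 -0.     -0.204 ] [-0.7837  0.0633 -3.3706] [-0.0426  0.5379  0.1046] 0.013862351301149548
```

```bash
python3 -m handwheel '[{"tx":0,"ty":0,"tz":0,"wx":0,"wy":0,"wz":-1,"grip":1},{"tx":0,"ty":0,"tz":0,"wx":0,"wy":0,"wz":-1,"grip":1}]' 20 >/dev/null; python3 st.py;  python3 -m handwheel '[{"tx":0,"ty":0,"tz":0,"wx":0,"wy":0,"wz":0,"grip":1}]'>/dev/null; python3 st.py
```

```text
19.7 [0.5219 0.3759 0.1336] [-1.5708  0.     -0.2219] [-0.9923 -0.2606 -3.4311] [-0.1068  0.4667  0.1164] 0.013536659902685894
19.825 [0.522  0.3759 0.1336] [-1.5708  0.     -0.2215] [-1.7946  0.2033 -2.2542] [-0.0707  0.4704  0.1472] 0.01373024268487602
```

The torque is rising steadily (0.10, 0.12, 0.15), so the bolt is at its stop. I back off within the play and check the bolt.

```bash
python3 -m handwheel '[{"tx":0,"ty":0,"tz":0,"wx":0,"wy":0,"wz":3,"grip":1},{"tx":0,"ty":0,"tz":0,"wx":0,"wy":0,"wz":6,"grip":1},{"tx":0,"ty":0,"tz":0,"wx":0,"wy":0,"wz":6,"grip":1}]' 20 >/dev/null; python3 st.py;python3 - <<'E'
from h import *
snap('scene','scene15'); snap('top','top15')
p=ld('scene15')[0]; q=ld('top15')[0]; cv2.imwrite('pics/c15.png',np.hstack([cv2.resize(p[190:240,170:232,::-1],(400,320),interpolation=2),cv2.resize(q[185:275,180:270,::-1],(320,320),interpolation=2)]))
E
```

```text
20.2 [0.5221 0.3759 0.1337] [-1.5707 -0.0002 -0.1174] [-2.4678 -0.0119 -2.663 ] [-0.0964  0.4056 -0.0118] 0.013471568730769892
```

View pics/c15.png

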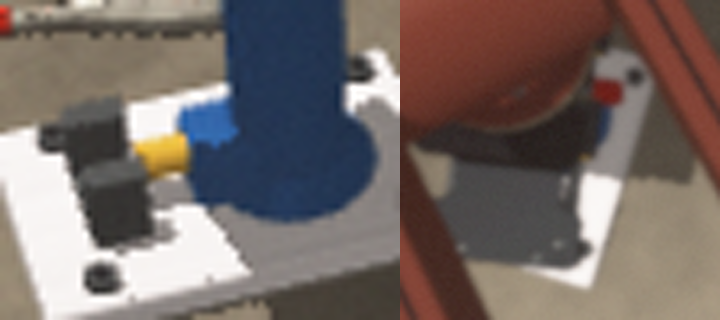

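The bolt now bridges the fork and the torque is back to zero. Drawing the key out, straight up.

```bash
python3 -m handwheel '[{"tx":0,"ty":0,"tz":4,"wx":0,"wy":0,"wz":0,"grip":1},{"tx":0,"ty":0,"tz":10,"wx":0,"wy":0,"wz":0,"grip":1},{"tx":0,"ty":0,"tz":18,"wx":0,"wy":0,"wz":0,"grip":1},{"tx":0,"ty":0,"tz":18,"wx":0,"wy":0,"wz":0,"grip":1}]' 20; python3 st.py;  python3 -m handwheel '[{"tx":0,"ty":0,"tz":15,"wx":0,"wy":0,"wz":0,"grip":1},{"tx":0,"ty":0,"tz":40,"wx":0,"wy":0,"wz":0,"grip":1},{"tx":0,"ty":0,"tz":70,"wx":0,"wy":0,"wz":0,"grip":1},{"tx":0,"ty":0,"tz":100,"wx":0,"wy":0,"wz":0,"grip":1},{"tx":0,"ty":0,"tz":105,"wx":0,"wy":0,"wz":0,"grip":1}]' 20;python3 - <<'E'
from h import *
snap('scene','scene16'); 
p=ld('scene16')[0]; cv2.imwrite('pics/c16.png',cv2.resize(p[80:250,150:300,::-1],(529,600),interpolation=2))
E
python3 st.py
```

```text
time: 20.8
ee_pos: [0.5227, 0.3762, 0.1533]
eef_rot: [-1.57, -0.002, -0.117]
contact_force: [-1.0, -1.4, -2.3]
opening: 0.0136
20.8 [0.5227 0.3762 0.1533] [-1.5697 -0.0019 -0.1169] [-0.9546 -1.3933 -2.2795] [-0.2374  0.3273 -0.0164] 0.013553383400388974
time: 21.42
ee_pos: [0.5237, 0.3769, 0.2607]
eef_rot: [-1.567, -0.006, -0.117]
contact_force: [-0.2, 0.1, -2.3]
opening: 0.0138
21.475 [0.5231 0.3765 0.2594] [-1.5682 -0.0038 -0.1168] [ 0.0048  0.1327 -2.9542] [-0.0685  0.0282  0.033 ] 0.013830920061232644
```

View pics/c16.png

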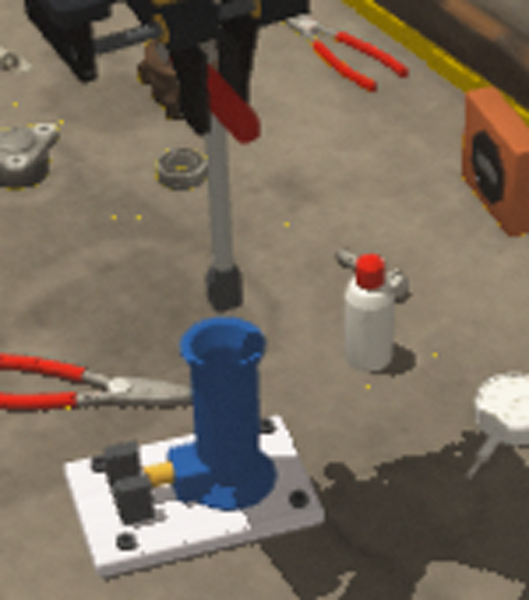

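The key is out and the bolt stays in the fork, at (155,475) in the crop. Now carrying it back to above the stand.

```bash
python3 -m handwheel '[{"tx":1,"ty":-40,"tz":0,"wx":0,"wy":0,"wz":4,"grip":1},{"tx":2,"ty":-90,"tz":0,"wx":0,"wy":0,"wz":8,"grip":1},{"tx":3,"ty":-140,"tz":0,"wx":0,"wy":0,"wz":12,"grip":1},{"tx":4,"ty":-190,"tz":0,"wx":0,"wy":0,"wz":16,"grip":1},{"tx":5,"ty":-240,"tz":0,"wx":0,"wy":0,"wz":21,"grip":1},{"tx":6,"ty":-281,"tz":0,"wx":0,"wy":0,"wz":21,"grip":1},{"tx":6,"ty":-281,"tz":0,"wx":0,"wy":0,"wz":21,"grip":1},{"tx":6,"ty":-281,"tz":0,"wx":0,"wy":0,"wz":21,"grip":1},{"tx":6,"ty":-281,"tz":0,"wx":0,"wy":0,"wz":21,"grip":1}]' 20;python3 st.py
python3 - <<'E'
from h import *
snap('scene','scene17'); 
p=ld('scene17')[0]; cv2.imwrite('pics/c17.png',cv2.resize(p[150:320,220:370,::-1],(529,600),interpolation=2))
E
```

```text
time: 22.6
ee_pos: [0.5277, 0.096, 0.2561]
eef_rot: [-1.57, 0.001, 0.251]
contact_force: [0.7, -0.4, -2.2]
opening: 0.0139
22.6 [0.5277 0.096  0.2561] [-1.5703  0.0007  0.251 ] [ 0.6947 -0.4295 -2.1921] [-0.1006  0.0566  0.0318] 0.013878828437058
```

View pics/c17.png

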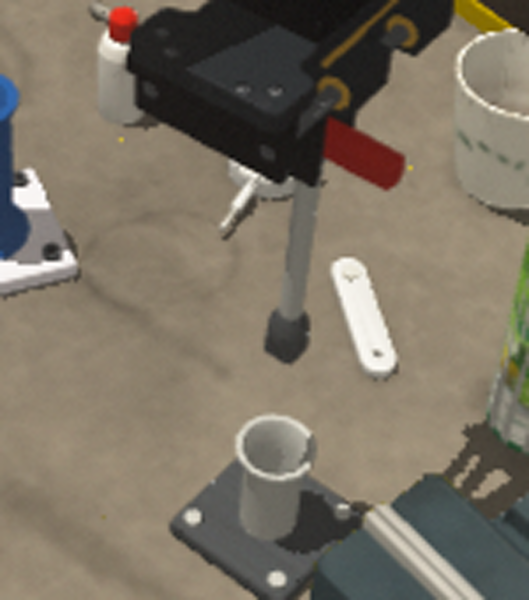

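```bash
python3 -m handwheel '[{"tx":0,"ty":0,"tz":-25,"wx":0,"wy":0,"wz":0,"grip":1},{"tx":0,"ty":0,"tz":-50,"wx":0,"wy":0,"wz":0,"grip":1},{"tx":0,"ty":0,"tz":-72,"wx":0,"wy":0,"wz":0,"grip":1},{"tx":0,"ty":0,"tz":-82,"wx":0,"wy":0,"wz":0,"grip":1},{"tx":0,"ty":0,"tz":-82,"wx":0,"wy":0,"wz":0,"grip":1}]' 20;python3 st.py
python3 - <<'E'
from h import *
snap('scene','scene18'); 
p=ld('scene18')[0]; cv2.imwrite('pics/c18.png',cv2.resize(p[210:320,240:350,::-1],(600,600),interpolation=2))
E
```

```text
time: 23.28
ee_pos: [0.5275, 0.0954, 0.1741]
eef_rot: [-1.57, 0.001, 0.251]
contact_force: [-1.1, -0.1, -1.2]
opening: 0.0139
23.275 [0.5275 0.0954 0.1741] [-1.5705  0.0013  0.2506] [-1.0763 -0.0994 -1.1631] [-0.1117 -0.0112  0.0225] 0.013850199131184399
```

View pics/c18.png

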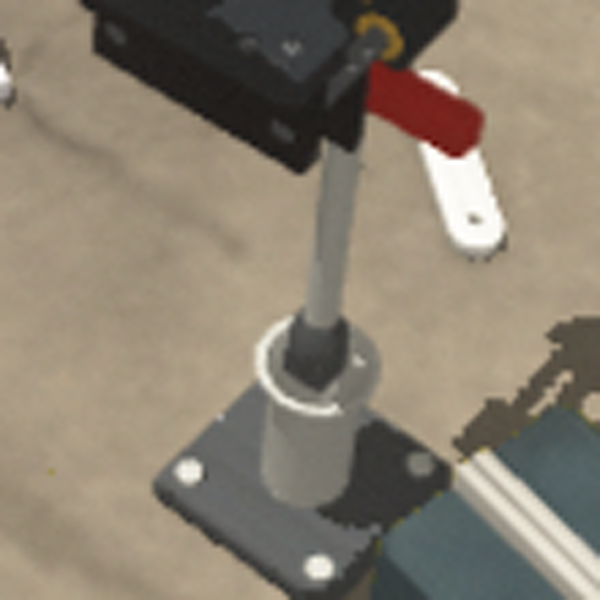

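Centred in the rim. Lowering in steps with force checks.

```bash
python3 -m handwheel '[{"tx":0,"ty":0,"tz":-8,"wx":0,"wy":0,"wz":0,"grip":1},{"tx":0,"ty":0,"tz":-16,"wx":0,"wy":0,"wz":0,"grip":1},{"tx":0,"ty":0,"tz":-24,"wx":0,"wy":0,"wz":0,"grip":1},{"tx":0,"ty":0,"tz":-24,"wx":0,"wy":0,"wz":0,"grip":1}]' 20;python3 st.py
```

```text
time: 23.82
ee_pos: [0.5272, 0.0948, 0.1495]
eef_rot: [-1.57, 0.002, 0.25]
contact_force: [-1.1, -0.0, -2.5]
opening: 0.0139
23.825 [0.5272 0.0948 0.1495] [-1.5703  0.002   0.2496] [-1.1056 -0.0318 -2.5207] [-0.0738  0.043   0.0011] 0.013852583373021136
```

```bash
python3 -m handwheel '[{"tx":0,"ty":0,"tz":-10,"wx":0,"wy":0,"wz":0,"grip":1},{"tx":0,"ty":0,"tz":-20,"wx":0,"wy":0,"wz":0,"grip":1},{"tx":0,"ty":0,"tz":-30,"wx":0,"wy":0,"wz":0,"grip":1},{"tx":0,"ty":0,"tz":-35,"wx":0,"wy":0,"wz":0,"grip":1},{"tx":0,"ty":0,"tz":-35,"wx":0,"wy":0,"wz":0,"grip":1}]' 20;python3 st.py
```

```text
time: 24.45
ee_pos: [0.5275, 0.0949, 0.115]
eef_rot: [-1.571, 0.001, 0.25]
contact_force: [-0.7, 0.1, -2.0]
opening: 0.0138
24.45 [0.5275 0.0949 0.115 ] [-1.5705  0.0011  0.2497] [-0.6905  0.1338 -2.0163] [-0.1267 -0.041  -0.0035] 0.013823430987530907
```

```bash
python3 -m handwheel '[{"tx":0,"ty":0,"tz":-2,"wx":0,"wy":0,"wz":0,"grip":1},{"tx":0,"ty":0,"tz":-3,"wx":0,"wy":0,"wz":0,"grip":1},{"tx":0,"ty":0,"tz":-4,"wx":0,"wy":0,"wz":0,"grip":1},{"tx":0,"ty":0,"tz":-4,"wx":0,"wy":0,"wz":0,"grip":1}]' 20;python3 st.py
```

```text
time: 24.95
ee_pos: [0.5279, 0.0949, 0.1116]
eef_rot: [-1.571, -0.0, 0.25]
contact_force: [-0.3, 0.2, -1.4]
opening: 0.0134
24.95 [0.5279 0.0949 0.1116] [-1.5708 -0.      0.2497] [-0.325   0.1691 -1.3714] [-0.0446  0.022   0.0113] 0.013428642018965424
```

Weight is transferring to the floor (z 0.1116, against 0.1113 when I picked it up). Releasing.

```bash
python3 -m handwheel '[{"tx":0,"ty":0,"tz":-0.5,"wx":0,"wy":0,"wz":0,"grip":0.4},{"tx":0,"ty":0,"tz":-0.5,"wx":0,"wy":0,"wz":0,"grip":-0.2},{"tx":0,"ty":0,"tz":-0.5,"wx":0,"wy":0,"wz":0,"grip":-0.2},{"tx":0,"ty":0,"tz":-0.5,"wx":0,"wy":0,"wz":0,"grip":-0.2},{"tx":0,"ty":0,"tz":-0.5,"wx":0,"wy":0,"wz":0,"grip":-0.2},{"tx":0,"ty":0,"tz":-0.5,"wx":0,"wy":0,"wz":0,"grip":-0.2}]' 20; python3 -m handwheel '[{"tx":0,"ty":0,"tz":20,"wx":0,"wy":0,"wz":0,"grip":-0.2},{"tx":0,"ty":0,"tz":60,"wx":0,"wy":0,"wz":0,"grip":-0.2},{"tx":0,"ty":0,"tz":110,"wx":0,"wy":0,"wz":0,"grip":-0.2},{"tx":-20,"ty":60,"tz":130,"wx":0,"wy":0,"wz":0,"grip":-0.2},{"tx":-80,"ty":100,"tz":130,"wx":0,"wy":0,"wz":0,"grip":-0.2},{"tx":-100,"ty":100,"tz":130,"wx":0,"wy":0,"wz":0,"grip":-0.2},{"tx":-100,"ty":100,"tz":130,"wx":0,"wy":0,"wz":0,"grip":-0.2},{"tx":-100,"ty":100,"tz":130,"wx":0,"wy":0,"wz":0,"grip":-0.2}]' 20
python3 - <<'E'
from h import *
for n in ('scene','top'):
    p,d,K,T=snap(n,n+'20'); C=cloud(d,K,T); h=cv2.cvtColor(p,cv2.COLOR_RGB2HSV)
    red=((h[...,0]<6)|(h[...,0]>174))&(h[...,1]>150)&(h[...,2]>50)&(C[...,2]>.12)&(C[...,2]<.2)&(abs(C[...,0]-.527)<.05)&(abs(C[...,1]-.095)<.08)
    P=C[red]; zt=np.percentile(P[:,2],90) if len(P) else 0; t=P[P[:,2]>zt-.006]; print(n,len(P),P.max(0),cv2.minAreaRect((t[:,:2]*1000).astype(np.float32)))
p=ld('scene20')[0]; cv2.imwrite('pics/c20.png',cv2.resize(p[130:330,150:420,::-1],(800,592),interpolation=2))
E
```

```text
time: 25.7
ee_pos: [0.528, 0.0949, 0.1112]
eef_rot: [-1.571, -0.0, 0.25]
contact_force: [-0.0, 0.5, -0.2]
opening: 0.0518
time: 26.7
ee_pos: [0.4286, 0.1948, 0.2414]
eef_rot: [-1.571, -0.001, 0.25]
contact_force: [0.3, 0.1, -0.6]
opening: 0.0525
scene 426 [0.5418 0.137  0.1725] ((525.2940063476562, 94.72140502929688), (13.264508247375488, 87.24813842773438), 14.213857650756836)
top 287 [0.5419 0.139  0.1741] ((526.2300415039062, 96.65628051757812), (12.683032989501953, 87.28873443603516), 13.904287338256836)
```

View pics/c20.png

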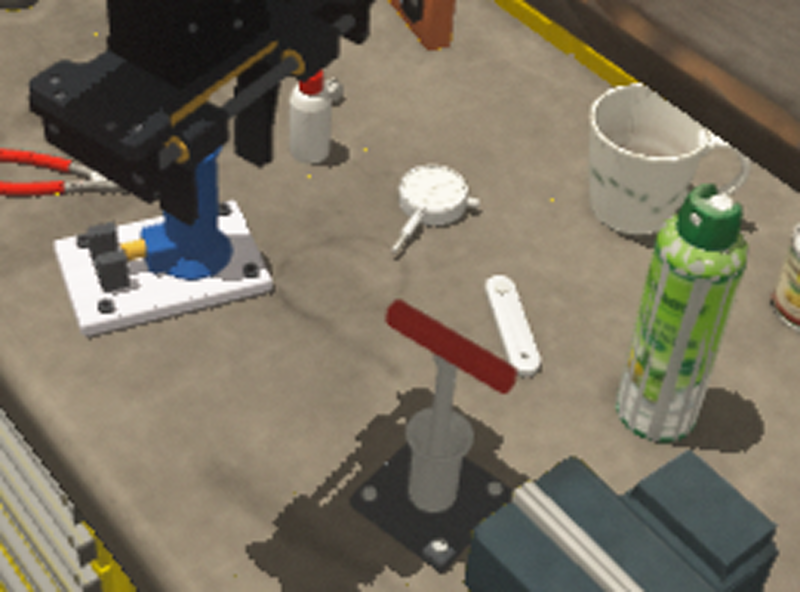

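The key stands upright with its bar at the starting height. One look at the bolt from above before handing in.

```bash
python3 -m handwheel '[{"tx":30,"ty":30,"tz":0,"wx":0,"wy":0,"wz":0,"grip":-0.2},{"tx":60,"ty":60,"tz":-20,"wx":0,"wy":0,"wz":0,"grip":-0.2},{"tx":80,"ty":100,"tz":-40,"wx":0,"wy":0,"wz":0,"grip":-0.2},{"tx":80,"ty":105,"tz":-50,"wx":0,"wy":0,"wz":0,"grip":-0.2},{"tx":80,"ty":105,"tz":-50,"wx":0,"wy":0,"wz":0,"grip":-0.2},{"tx":80,"ty":105,"tz":-50,"wx":0,"wy":0,"wz":0,"grip":-0.2}]' 20
python3 - <<'E'
from h import *
p,d,K,T=snap('wrist','w21'); C=cloud(d,K,T); h=cv2.cvtColor(p,cv2.COLOR_RGB2HSV)
m=(h[...,0]>15)&(h[...,0]<32)&(h[...,1]>140)&(h[...,2]>100)&(C[...,2]>.02)&(C[...,2]<.07); m[180:]=0
k,l,s,c=cv2.connectedComponentsWithStats(m.astype('uint8'))
for i in range(1,k):
    if s[i,4]>15:
        yy,xx=np.nonzero(l==i); W=np.array([plane(u,v,K,T,.035)[:2]*1000 for u,v in zip(xx,yy)]); print(s[i],cv2.minAreaRect(W.astype(np.float32)))
cv2.imwrite('pics/w21c.png',cv2.resize(p[20:150,150:330,::-1],None,fx=4,fy=4,interpolation=2))
E
```

```text
time: 27.55
ee_pos: [0.5083, 0.2991, 0.192]
eef_rot: [-1.571, -0.001, 0.249]
contact_force: [1.1, -0.5, 0.5]
opening: 0.0524
[237  59  20  21 149] ((476.7312316894531, 392.319580078125), (12.676864624023438, 15.80665397644043), 71.87705993652344)
[282  90  12  11  96] ((521.8402099609375, 378.7261047363281), (8.707252502441406, 10.091917037963867), 86.93048858642578)
```

View pics/w21c.png

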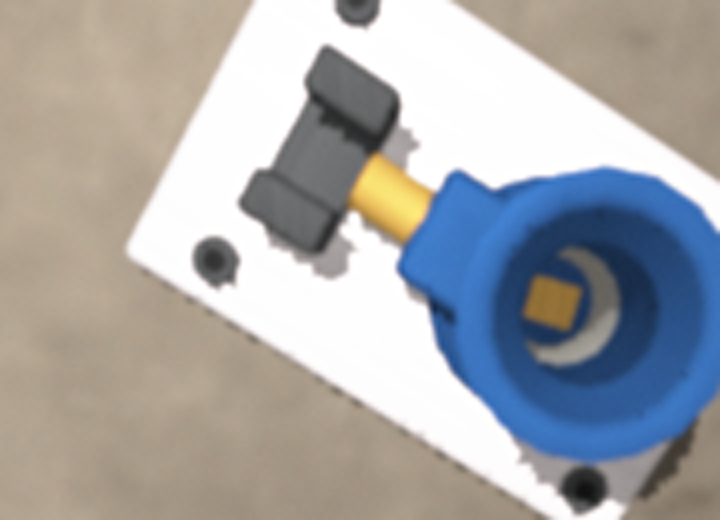

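The stem's square has gone from 45.4° to -3.1°, i.e. 48.5° of its 49° (about 16.9 mm of bolt), which agrees with the stop I felt. Handing in.

```bash
python3 -c "
from station import ctrl
print(ctrl.job_done())"
```

```text
the job is handed in; nothing more can be done
None
```

I did the whole job and handed it in at about 27.6 s of the 64 s; no verdict came back. The key dropped over the stem, the bolt is home, and the key stands back in its stand.

**What my last checks showed**
- **Bolt:** The stem turned 48.5° of its 49° by before-and-after wrist pictures, about 16.9 mm of bolt. The torque also rose to about 0.15 N m at the stop, then I backed off. The visible brass measured only 15.8 mm, which may be because the housing edge hides some of it.
- **Key:** It stands upright and released in the stand. The bar's top is at its starting height to within 1 mm, and its position is within about 1 mm of the start.
- **Surroundings:** The pictures show no bystander moved, but I did not measure their positions. Outside forces stayed at a few N in every reading I took.

**What went wrong or disagreed**
- **First grasp:** It closed on nothing, because the fingers really end about 33 mm above the reported TCP. I lowered further and gripped the key on the second try.
- **First move call:** It was refused for missing values, so nothing moved.
- **Wrist camera:** It reads 1–4 mm off the other cameras in x and y.
- **Stem angle:** The key dropped at a tool angle of about 43–45°, or a little less, and not at the 45.5° I measured. I found the fit by turning gently under light pressure.

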